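Turn the drain hook home and hang the slide rack on it

ROBOT

A 7-joint arm with a two-finger parallel gripper is mounted at the origin on the work surface. World frame = base frame: x ahead of the robot, y to its left, z up, the work surface at z = 0. Lengths are in mm, angles in rad, forces in N, time in s.
With the tool pointing down it reaches from about 350 to 900 mm from the base axis. Payload 8.1 kg.
Tool frame: the origin (TCP) lies midway between the tips of the shut fingers; the grasp point (between the pads) lies 19 mm behind it; x points along the fingers, z is the direction in which the jaws open and shut, and the axes are right-handed (so a half turn about x gives the same grasp; the last joint's range is limited). The gripper opens to 92 mm and grips with 3 to 60 N. Pads are 19 mm wide; open, the fingers measure 130 mm over their backs; the gripper's body (75 mm by 190 mm) begins 47 mm behind the grasp point.
Start: joints at [1.006, 0.434, 0.025, 1.573, -0.012, 1.134, -0.075], TCP at [278.455, -559.557, 226.742] pointing down, gripper open.
Joint ranges: [-2.62, 2.62], [-0.44, 2.09], [-1.27, 1.32], [0.08, 2.57], [-1.32, 4.46], [0.12, 2], [-2.74, 2.74]. Speed limits (rad/s): [2.22, 2.22, 3.01, 3.01, 3.14, 3.14, 3.14].

INTERFACE

Orientations are given as a unit quaternion [w, x, y, z].
In Python, from plant import observe, optics, ticket gives the robot as it stands.
- The arm moves only by the shell command python3 -m pendant 'ROWS' [FORCE]. ROWS is JSON, one flat list of numbers, 5 for each row, row after row: the opening, from 0 (shut) to 1 (fully open), then the shift along the tool's x, y, z in cm, then the turn about the tool's x in degrees. A call has 1 to 8 rows; each row shifts and turns the commanded pose from where the row before left it, along the tool's axes as they then stand; what a row does not reach is not made up. A row lasts 1/12 s, in which the tool goes at most 41.7 mm and 7.16 degrees, less where a joint would pass 70% of its speed; a pose out of reach is approached as far as the arm can. A call with a gripper value outside its range is refused whole. The fingers move at their own pace and stop on an object; FORCE is the grip in N (left out, the last holds). Time passes only in rows, so rows that do not move let the fingers close. It gives the time, the measured TCP pose, the force and the opening at its end, in the units of the state.
- observe(): the state, without advancing time (a new reading comes with each control period).
- optics.capture(name): name is "scene" or "top" or "wrist"; returns a dict with "img" (400x640x3 uint8, red, green, blue), "mtx" (3x3 intrinsics, pixels), "dist_coeffs" ([k1, k2, p1, p2, k3] as OpenCV has them; the pictures are not rectified), "rvec" (rotation vector, rad) and "tvec" (3), from world to camera coordinates, as OpenCV has them. Camera axes: x right, y down, z forward; pixel columns grow to the right and rows downward; lengths in mm; the calibration is good to about 2 mm. A picture is of the moment at which its call begins. There is no depth.
- ticket.close_job(): hands the job in, once; it reports no verdict.
The state is a dict: "t": time; "q": joint angles; "qvel": joint speeds; "joint_efforts": joint torques, N m; "ee_pos": TCP position; "tcp_rot": TCP orientation; "force": force on the tool from outside, world axes, zero at the start; "ft_torque": the same for the moment, N m; "gripper_width": finger opening in mm.
Only numpy, scipy, OpenCV 4.12 (cv2) and the standard library are available. Lean on these libraries where they do the work, as an engineer would, in place of code of your own. Each camera call takes 0.05 s, during which the arm holds its last target.

TASK

First turn the drain stand's swivel hook round, without forcing it, until it meets its red stop over the drip tray, press it firmly home there so that the sprung head just gives, and let go. Then hang the blue slide rack on it by its steel bail, gently, with the bail down in the notch next to the post and not merely on the ridge of the arm, and let go so that it hangs still over the tray. Leave everything else on the bench alone.

Things in the scene. Friction and masses are not known exactly. Their poses are not given: they have to be found in the camera images.
- stand: Steel drain stand fixed to the bench. Origin on the bench under its round post (14 mm thick), z up. Base plate 165 x 120 x 8 mm with a grey drip tray (rim 25 mm high) on its -x side; black sprung head, 34 mm wide, 120 to 134 mm up, carrying a red stop; above it the swivel hook. On the stop the hook points along the stand's -x axis, give or take 0.32 rad: find it by feel.
- mount (a joint): Elastic twist of the black head (carrying hook and red stop) about the post, rad, 0 at rest, positive counter-clockwise from above, 12 N m per rad. It shows the turning load on the hook: about 0.04 while the stiff hook is being turned (0.45 N m, 7 N at 62 mm from the axis), 0.05 to 0.10 when pressed home on the stop (0.6 to 1.2 N m, 10 to 19 N at 62 mm). More than 0.10 either way breaks it.
- hook_axis (a point): On the hook's turning axis at notch-floor height, 150 mm above the bench; x outward along the arm, z up. Arm: straight steel bar 8 mm wide, underside at -10 mm. Distances from the axis and top heights: hub to 15 mm; shoulder to 38 (top +14); notch 38 to 50 (floor 0); flat ridge 50 to 81 (top +6); yellow tip 80 to 86 (top +16). The sides of the arm are free, bar the red stop 21 to 31 mm out.
- hook_saddle (a point): Where the middle of the bail's top belongs: 44 mm out from the axis, mid-notch, 3.5 mm (half the rod) above the notch floor. x outward along the arm, z up. Moves with the hook, which starts 1.0 rad or more clockwise (from above) of its stop, is turned home counter-clockwise, is stiff (0.45 N m), stays where it is left and gives no sign of home but a clear rise of the resistance, to be felt at 0.6 to 1.2 N m.
- hook_tip (a point): Top of the hook's yellow upturned tip, 83 mm from the axis.
- rack: Slide rack to hang, 0.11 to 0.22 kg, origin under the middle of its blue tray (40 x 82 x 22 mm, y its length, z up), glass slides to 30 mm, 160 mm high in all. Bail of 7 mm steel rod: two uprights, from 56 mm height up 37 mm apart clear, joined by a flat arch (underside 91 mm up): a window seen along x, open down to the slides. Same from both sides. Press it on the stand with at most 25 N.
- rack_grip (a point): Where to hold the rack: in its blue grip tab on top of the bail, 137 mm above the rack's underside, centred. Tab 18 mm (x) by 14 mm (y), 114 to 160 mm high, on a 6 mm stem. Gripped across its y faces (closing along the bail) the fingers pass clear on both sides of the hook's arm. Axes as the rack's.
- rack_bar (a point): Middle of the bail's top (centre of the 7 mm rod), 98 mm above the rack's underside, 39 mm below rack_grip.
- spare_grip (a point): Bystander: grip tab of a black slide rack of the same shape; not to be moved.
- jar1: Bystander: white jar with blue cap, 52 mm across, 75 mm high; origin under its centre.
- jar2: Bystander: white jar with blue cap, 60 mm across, 85 mm high; origin under its centre.
- jar3: Bystander: white jar with blue cap, 44 mm across, 60 mm high; origin under its centre.
- tipbox: Bystander: yellow box with clear lid, 88 x 118 x 59 mm; origin under its centre.

How it is judged (in metres and radians):
On the way, in this order (a step that is already met when the one before it is completed fails the run):
1. the hook, over the tray, is pressed home on its stop: the head twists by more than 0.05 rad (x of hook_tip in the frame of stand below -0.073 m and value of joint mount above 0.05 rad), for 0.1 s.
2. the hook is let go of, over the tray, with nothing touching the stand (x of hook_tip in the frame of stand below -0.073 m and value of joint mount between -0.02 and 0.02 rad and contact force between anything else and stand below 0.1 N), for 0.3 s.
3. the rack hangs in the notch, let go of, with the hook over the tray (x of rack_bar in the frame of hook_saddle between -0.005 and 0.005 m and y of rack_bar in the frame of hook_saddle between -0.01 and 0.01 m and z of rack_bar in the frame of hook_saddle between -0.004 and 0.003 m and angle between rack_bar's own z axis and vertical below 0.2 rad and contact force between the fingers and rack below 0.1 N and linear speed of rack below 0.03 m/s and x of hook_tip in the frame of stand below -0.073 m), for 0.3 s.
At the end, for the whole second after the job is handed in: Hook over the tray (tip over 73 mm to the stand's -x side), head at rest (within 0.02 rad); bail top in the notch: within 5 mm of hook_saddle along the arm, 10 mm across, 4 mm below to 3 mm above; rack upright within 0.2 rad, under 0.03 m/s, let go of (all of step 3 and value of joint mount between -0.02 and 0.02 rad); the robot touches nothing.
It fails at once if the sprung head is twisted by more than 0.10 rad (hook forced) (value of joint mount above 0.1 rad or value of joint mount below -0.1 rad).
It fails at once if the rack is pressed on the stand with more than 25 N (contact force between rack and stand above 25 N).
It fails at once if the rack is tipped over (more than 0.6 rad) (angle between rack_bar's own z axis and vertical above 0.6 rad).
It fails at once if a bystander is moved by more than 15 mm (distance of any of spare_grip, jar1, jar2, jar3, tipbox from where it was at the start of the episode above 0.015 m).
It also fails if it takes over 72 s, if anything falls off the work surface, if the arm or the gripper's body presses on something with over 40 N, if the wrist force passes 120 N, or if a joint passes its speed limit or range.

## Working session

There is one attempt and no reset: what is moved stays moved. The work goes in short steps, Python scripts to look and compute and a shell command to move; the robot and the scene stay as the last step left them, time stands still between calls to the robot, and variables do not carry over. Pictures are saved under pics/ and viewed, and the job is handed in when it is done.

```bash
ls; mkdir -p pics; python3 - <<'E'
from plant import observe, optics
import cv2
s=observe(); print(s)
for n in ["scene","top","wrist"]:
    c=optics.capture(n); cv2.imwrite(f"pics/{n}0.png",c["img"][:,:,::-1]); print(n,c["mtx"].tolist(),c["dist_coeffs"],c["rvec"],c["tvec"])
E
```

```text
pics
{'t': 0.0, 'q': array([ 1.00639011,  0.43521959,  0.02493959,  1.57410298, -0.01160733,
        1.13400654, -0.075119  ]), 'qvel': array([-0.00087716,  0.00089628,  0.00181426,  0.0002539 ,  0.00132885,
       -0.00024224, -0.00154294]), 'joint_efforts': array([ 5.55677889e-04, -6.67837644e+01,  9.85536352e-01, -3.14457214e+01,
       -6.05699373e-02,  4.27664851e-02,  2.11254055e-04]), 'ee_pos': array([ 278.2144285 , -559.08091519,  225.94442489]), 'tcp_rot': array([ 0.60064679,  0.37257835,  0.60164673, -0.37206185]), 'force': array([0.422501  , 0.43949855, 0.28090852]), 'ft_torque': array([ 0.01862038, -0.01583816,  0.01978963]), 'gripper_width': 91.80397810114495}
scene [[381.4744190803721, 0.0, 316.92392136673027], [0.0, 381.4744190803721, 201.84539660120421], [0.0, 0.0, 1.0]] [-0.07095702  0.          0.          0.          0.        ] [ 1.0548086   2.18159826 -1.24610303] [ 355.24325604 -112.53168094 1506.10573944]
top [[456.9065719593493, 0.0, 318.8568085135678], [0.0, 456.9065719593493, 200.90731615521884], [0.0, 0.0, 1.0]] [0.02605569 0.         0.         0.         0.        ] [ 2.1636271  -2.12032683  0.1540933 ] [  17.70648693  553.06688291 1056.78855997]
wrist [[288.5314569241269, 0.0, 318.10279623076457], [0.0, 288.5314569241269, 200.34496991858953], [0.0, 0.0, 1.0]] [0.00913485 0.         0.         0.         0.        ] [-2.43900353  1.51125009  0.23938812] [-623.81086092  -38.70044826  392.64189377]
```

View pics/scene0.png

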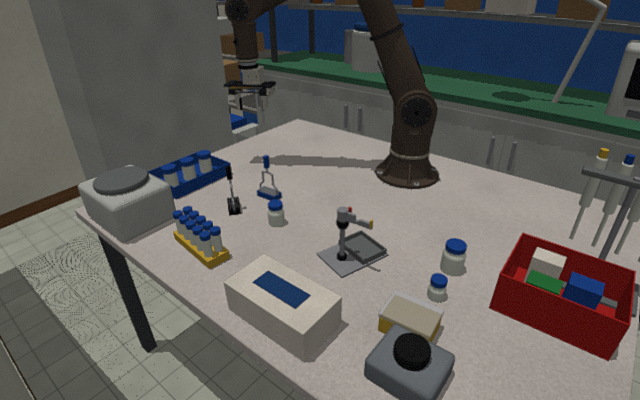

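View pics/top0.png

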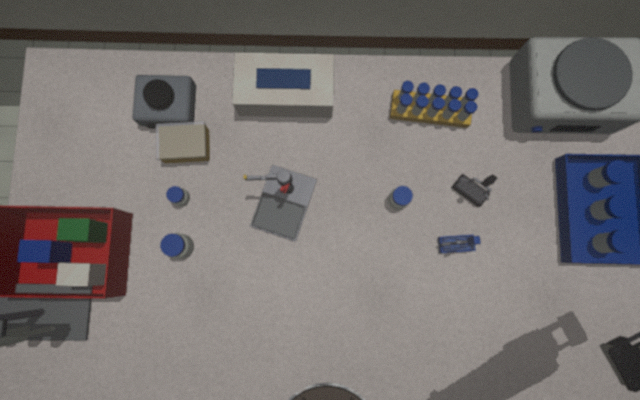

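View pics/wrist0.png

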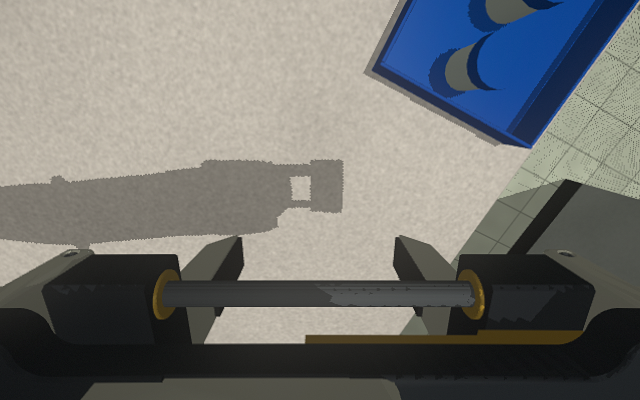

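```bash
cat > h.py <<'E'
import numpy as np, cv2
from plant import observe, optics
def cap(n): return optics.capture(n)
def ray(c,uv):
    R=cv2.Rodrigues(np.array(c["rvec"],float))[0]; t=np.array(c["tvec"],float).ravel()
    p=cv2.undistortPoints(np.array([[uv]],float),c["mtx"],np.array(c["dist_coeffs"],float))[0,0]
    return -R.T@t, R.T@np.array([p[0],p[1],1.])
def onz(c,uv,z):
    o,d=ray(c,uv); return o+d*(z-o[2])/d[2]
def proj(c,P):
    return cv2.projectPoints(np.array(P,float).reshape(-1,1,3),np.array(c["rvec"],float),np.array(c["tvec"],float),c["mtx"],np.array(c["dist_coeffs"],float))[0][:,0]
def tri(c1,u1,c2,u2):
    o,d=ray(c1,u1);p,e=ray(c2,u2)
    s,t=np.linalg.lstsq(np.c_[d,-e],p-o,rcond=None)[0]
    a=o+s*d;b=p+t*e
    return (a+b)/2,np.linalg.norm(a-b)
def save(n,img,crop=None,k=1):
    if crop: x,y,w,hh=crop; img=img[y:y+hh,x:x+w]
    cv2.imwrite("pics/"+n,cv2.resize(img[:,:,::-1],None,fx=k,fy=k,interpolation=cv2.INTER_CUBIC))
def blobs(img,lo,hi,mn=5):
    hsv=cv2.cvtColor(np.ascontiguousarray(img),cv2.COLOR_RGB2HSV)
    m=cv2.inRange(hsv,lo,hi); n,l,s,c=cv2.connectedComponentsWithStats(m)
    return [(c[i].round(1),s[i]) for i in range(1,n) if s[i][4]>=mn],m
def state():
    s=observe();R=cv2.Rodrigues
    from scipy.spatial.transform import Rotation as Ro
    w,x,y,z=s["tcp_rot"];M=Ro.from_quat([x,y,z,w]).as_matrix()
    print("t%.2f"%s["t"],"pos",s["ee_pos"].round(1),"F",s["force"].round(1),"T",s["ft_torque"].round(2),"w%.1f"%s["gripper_width"]);return s,M
E
python3 - <<'E'
from h import *
t=cap("top");c=cap("scene")
save("topA.png",t["img"],(230,140,130,110),6);save("topB.png",t["img"],(420,160,100,110),6)
save("scA.png",c["img"],(300,190,110,100),6);save("scB.png",c["img"],(210,140,100,100),6)
s,M=state();print(M.round(3))
E
```

```text
t0.25 pos [ 278.3 -559.3  226.4] F [ 0.5 -0.  -0.5] T [ 0.01 -0.02 -0.01] w91.3
[[-0.     0.895  0.445]
 [ 0.001  0.445 -0.895]
 [-1.    -0.    -0.001]]
```

View pics/topA.png

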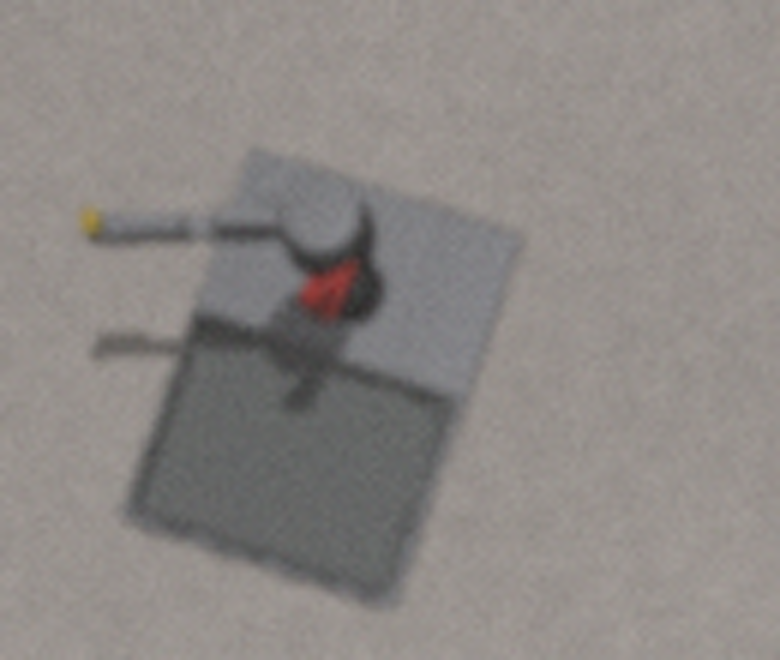

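View pics/topB.png

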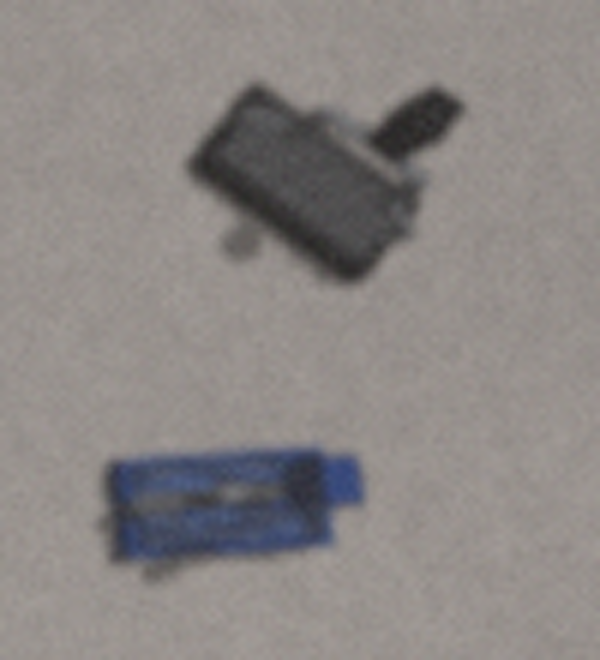

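View pics/scA.png

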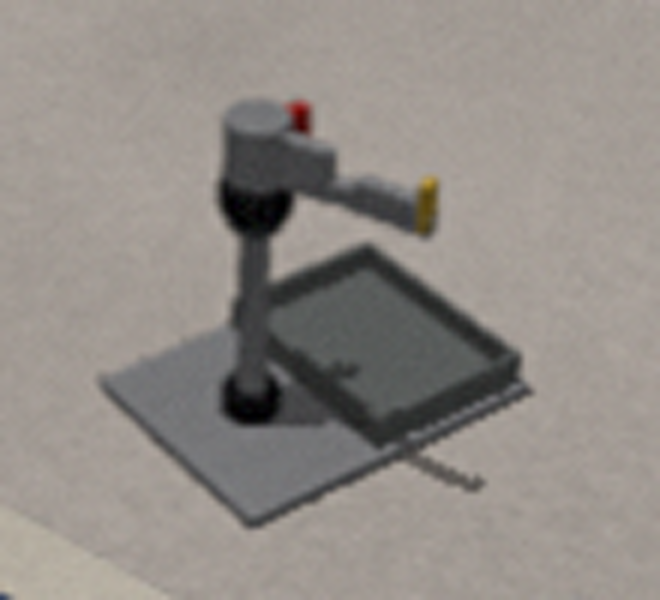

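View pics/scB.png

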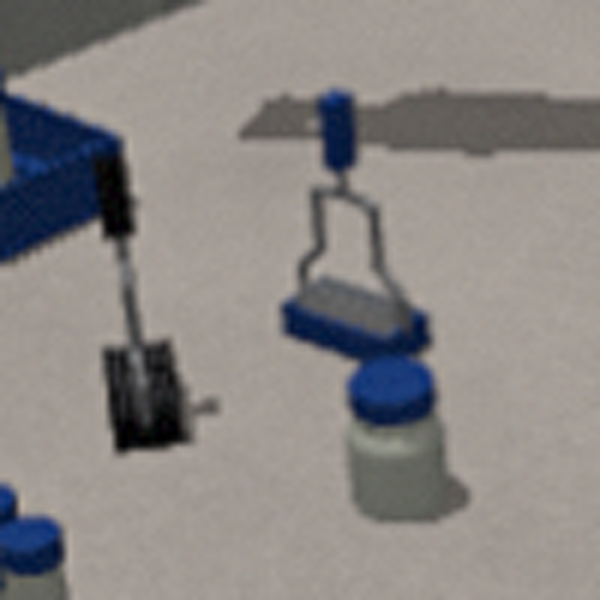

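```bash
python3 - <<'E'
from h import *
t=cap("top");c=cap("scene")
A=lambda x,y:(x/6+230-.42,y/6+140-.42);B=lambda x,y:(x/6+420-.42,y/6+160-.42)
sA=lambda x,y:(x/6+300-.42,y/6+190-.42);sB=lambda x,y:(x/6+210-.42,y/6+140-.42)
print("cams",ray(t,(0,0))[0],ray(c,(0,0))[0])
print("base up corners z8",onz(t,A(253,148),8),onz(t,A(523,235),8))
for p in [(385,605),(128,515)]: print("low",onz(t,A(*p),8),onz(t,A(*p),33),onz(t,A(*p),25))
print("scene base",[onz(c,sA(*p),8).round(1) for p in[(102,382),(252,522),(530,392)]])
print("post base scene",onz(c,sA(252,405),8))
print("hubtop",tri(t,A(322,212),c,sA(258,115)))
print("tip",tri(t,A(92,222),c,sA(428,180)))
print("red",tri(t,A(332,287),c,sA(300,105)))
print("tab",tri(t,B(345,478),c,sB(337,97)))
print("tab top z160",onz(t,B(345,478),160), onz(c,sB(337,97),160))
# rack tray bottom corners in top at z~22
for p in [(112,462),(322,450),(330,543),(118,558)]: print("rack",onz(t,B(*p),22).round(1))
for p in [(285,305),(428,320),(428,345)]: print("rack sc",onz(c,sB(*p),22).round(1))
print("spare tab",tri(t,B(440,98),c,sB(110,155)))
E
```

```text
cams [ 390.29555205   21.97431746 1127.02487486] [1267.4046454   578.34073367  682.95176195]
base up corners z8 [648.07702379 149.03877829   8.        ] [613.32715606  35.49888516   8.        ]
low [458.69841427  88.46645816   8.        ] [457.17023416  86.98096525  33.        ] [457.6592518   87.45632299  25.        ]
low [493.3693049  194.70542636   8.        ] [491.06654659 190.84646145  33.        ] [491.80342925 192.08133022  25.        ]
scene base [array([616.4,  39.5,   8. ]), array([651.8, 151.5,   8. ]), array([500.6, 201.8,   8. ])]
post base scene [587.16181446 104.9343358    8.        ]
hubtop (array([588.62693891, 105.48058736, 166.90019628]), np.float64(0.12573187958216148))
tip (array([583.92447276, 187.63242771, 164.52585468]), np.float64(0.5665793834744459))
red (array([561.24140315, 104.51550266, 158.35414205]), np.float64(6.436075588338973))
tab (array([ 459.50472057, -306.40333253,  157.8128242 ]), np.float64(1.8227297282519899))
tab top z160 [ 459.92444317 -306.42054785  160.        ] [ 462.72371688 -301.6039645   160.        ]
rack [ 474.3 -260.5   22. ]
rack [ 480.9 -344.5   22. ]
rack [ 443.8 -346.5   22. ]
rack [ 436.  -262.2   22. ]
rack sc [ 483.1 -341.    22. ]
rack sc [ 444.4 -260.5   22. ]
rack sc [ 465.7 -240.3   22. ]
spare tab (array([ 594.55488914, -341.54629343,  163.63054809]), np.float64(3.4023756120814266))
```

```bash
python3 -m pendant '[0,0,3.1,-2.5,0, 0,0,3.1,-2.5,0, 0,0,3.1,-2.5,0, 0,0,3.1,-2.5,0, 0,0,3.1,-2.5,0, 0,0,3.1,-2.5,0, 0,0,3.1,-2.5,0, 0,0,3.1,-2.5,0]' 20
python3 -m pendant '[0,0,3.1,-2.5,0, 0,0,3.1,-2.5,0, 0,0,3.1,-2.5,0, 0,0,3.1,-2.5,0, 0,0,3.1,-2.5,0, 0,0,3.1,-2.5,0, 0,0,3.1,-2.5,0, 0,0,3.1,-2.5,0]'
python3 -m pendant '[0,0,0,0,-6.7, 0,0,0,0,-6.7, 0,0,0,0,-6.7, 0,0,0,0,-6.7, 0,0,0,0,-6.7, 0,0,0,0,-6.7, 0,0,0,0,-6.7, 0,0,0,0,-6.7]'
cat >> h.py <<'E'
def goal(p,jaw=None):
    s,M=state(); d=np.array(p,float)-s["ee_pos"]
    ang=np.degrees(np.arctan2(M[1,2],M[0,2]))
    print("tool d(cm)",(M.T@d/10).round(2),"jaw ang %.1f"%ang, "" if jaw is None else "turn %.1f"%(ang-jaw),"down",M[:,0].round(3),"q",s["q"].round(2))
    return s,M
E
python3 -c "
from h import *
goal((623,169,226),3.3)"
```

```text
t: 1.02
ee_pos: [411.8, -268.2, 227.0]
tcp_rot: [0.601, 0.372, 0.601, -0.372]
force: [0.7, 0.4, -0.5]
gripper_width: 43.3
t: 1.68
ee_pos: [544.8, 21.3, 226.9]
tcp_rot: [0.601, 0.372, 0.601, -0.372]
force: [0.7, -0.0, -0.5]
gripper_width: 0.6
t: 2.35
ee_pos: [544.3, 19.5, 226.8]
tcp_rot: [0.705, 0.059, 0.705, -0.059]
force: [0.5, -0.4, -0.5]
gripper_width: 0.5
t2.35 pos [544.3  19.5 226.8] F [ 0.5 -0.4 -0.5] T [ 0.02 -0.07  0.04] w0.5
tool d(cm) [ 0.07 16.06  5.26] jaw ang -9.6 turn -12.9 down [ 0. -0. -1.] q [ 0.22  0.35 -0.47  1.74  0.17  1.09 -0.47]
```

```bash
python3 -m pendant '[0,0,3.2,1.05,-2.6, 0,0,3.2,1.05,-2.6, 0,0,3.2,1.05,-2.6, 0,0,3.2,1.05,-2.6, 0,0,3.2,1.05,-2.6, 0,0,0,0,0]'
python3 - <<'E'
from h import *
goal((623,169,142),3.3)
t=cap("top");c=cap("scene");w=cap("wrist");save("t1.png",t["img"],(220,120,160,120),5);save("s1.png",c["img"],(270,120,160,160),4);save("w1.png",w["img"])
E
```

```text
t: 2.85
ee_pos: [609.6, 182.5, 226.6]
tcp_rot: [0.707, -0.02, 0.707, 0.024]
force: [-1.1, 0.5, -0.3]
gripper_width: 0.5
t2.85 pos [609.6 182.5 226.6] F [-1.1  0.5 -0.3] T [ 0.06  0.02 -0.02] w0.5
tool d(cm) [ 8.45 -1.48  1.25] jaw ang 3.6 turn 0.3 down [-0.     0.005 -1.   ] q [-0.03  0.51 -0.52  1.51  0.26  1.19 -0.53]
```

View pics/w1.png

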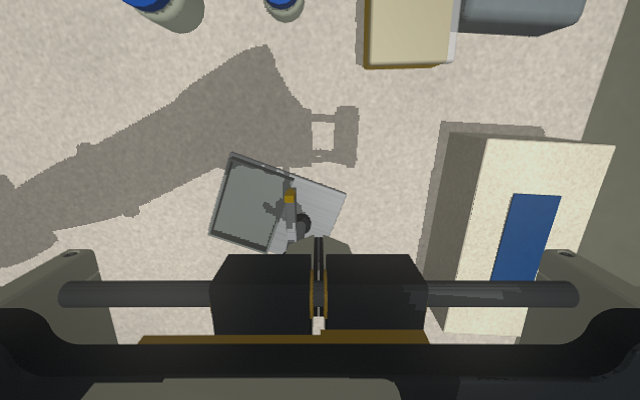

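View pics/s1.png

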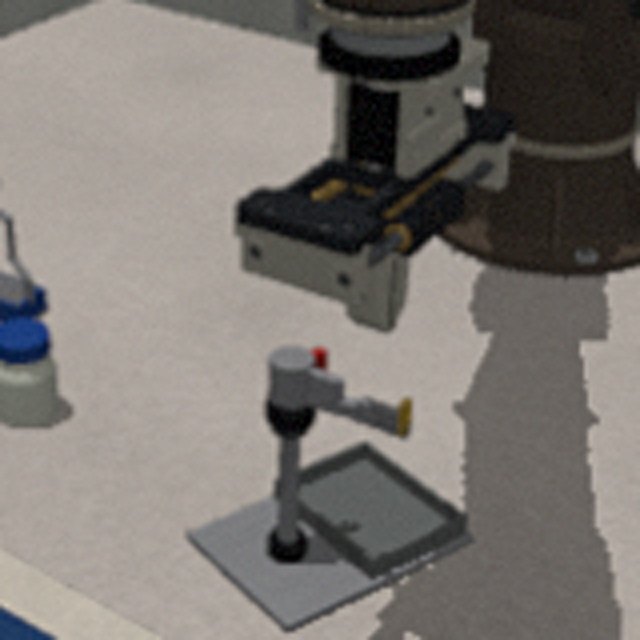

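```bash
python3 - <<'E'
from h import *
w=cap("wrist");b,m=blobs(w["img"],(20,150,80),(32,255,255),10)
for q in b: print(q)
print(onz(w,(290,196),166))
E
python3 -m pendant '[0,0,-0.75,0.8,0, 0,0,-0.75,0.8,0, 0,0,0,0,0]'
python3 -c "
from h import *
goal((625,168,142),3.3)"
```

```text
(array([365.4,  27.8]), array([364,   0,   5,  66, 203], dtype=int32))
(array([399.7,  64.3]), array([366,  62,  71,   5, 165], dtype=int32))
(array([289.2, 193.4]), array([284, 186,  12,  14, 118], dtype=int32))
(array([325.1, 295. ]), array([324, 271,   3,  48, 125], dtype=int32))
(array([311.1, 295.9]), array([310, 272,   3,  47, 122], dtype=int32))
(array([412.1, 337.2]), array([385, 331,  43,  12, 243], dtype=int32))
(array([237.4, 340. ]), array([187, 336, 155,   7, 388], dtype=int32))
(array([349.5, 342. ]), array([343, 342,  14,   1,  14], dtype=int32))
(array([370.5, 342. ]), array([358, 342,  26,   1,  26], dtype=int32))
[585.88642614 189.62301075 166.        ]
t: 3.3
ee_pos: [629.0, 155.7, 226.6]
tcp_rot: [0.707, -0.018, 0.706, 0.016]
force: [0.7, -0.6, 0.0]
gripper_width: 0.3
t3.30 pos [629.  155.7 226.6] F [ 0.7 -0.6  0. ] T [-0.11 -0.1   0.  ] w0.3
tool d(cm) [ 8.46  1.26 -0.35] jaw ang 2.8 turn -0.5 down [ 0.001 -0.002 -1.   ] q [-0.    0.53 -0.51  1.48  0.27  1.2  -0.5 ]
```

```bash
python3 -m pendant '[0,0,0,0,0, 0,0,0,0,0, 0,0,0,0,0]'
python3 -c "
from h import *
goal((625,168,142),3.3)"
```

```text
t: 3.55
ee_pos: [626.3, 160.3, 226.8]
tcp_rot: [0.707, -0.019, 0.707, 0.019]
force: [-0.4, 1.3, 0.5]
gripper_width: 0.6
t3.55 pos [626.3 160.3 226.8] F [-0.4  1.3  0.5] T [-0.06 -0.06  0.01] w0.6
tool d(cm) [ 8.48  0.77 -0.09] jaw ang 3.1 turn -0.2 down [-0.  0. -1.] q [-0.01  0.52 -0.51  1.48  0.26  1.2  -0.5 ]
```

```bash
python3 -m pendant '[0,1.5,0.4,0,0, 0,2.3,0.3,0,0, 0,2.3,0,0,0, 0,1.6,0,0,0, 0,0.8,0,0,0, 0,0,0,0,0, 0,0,0,0,0, 0,0,0,0,0]'
python3 - <<'E'
from h import *
goal((625,168,142),3.3)
c=cap("scene");w=cap("wrist");t=cap("top");save("s2.png",c["img"],(270,120,160,160),4);save("w2.png",w["img"])
E
```

```text
t: 4.22
ee_pos: [626.8, 167.7, 143.1]
tcp_rot: [0.707, -0.019, 0.706, 0.019]
force: [0.3, 0.6, -0.5]
gripper_width: 0.2
t4.22 pos [626.8 167.7 143.1] F [ 0.3  0.6 -0.5] T [ 0.01 -0.06 -0.01] w0.2
tool d(cm) [ 0.11  0.04 -0.18] jaw ang 3.1 turn -0.2 down [ 0.002  0.001 -1.   ] q [-0.03  0.6  -0.49  1.58  0.31  1.04 -0.55]
```

View pics/w2.png

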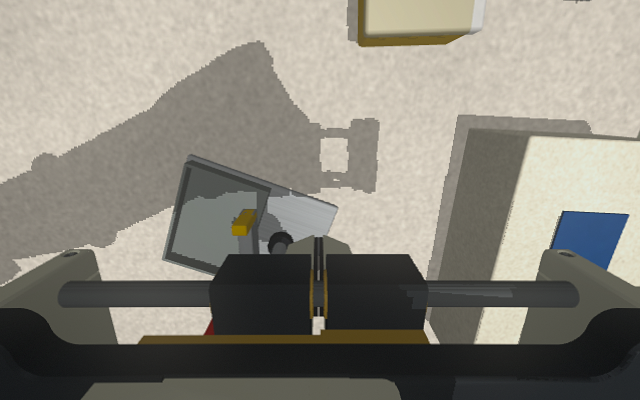

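View pics/s2.png

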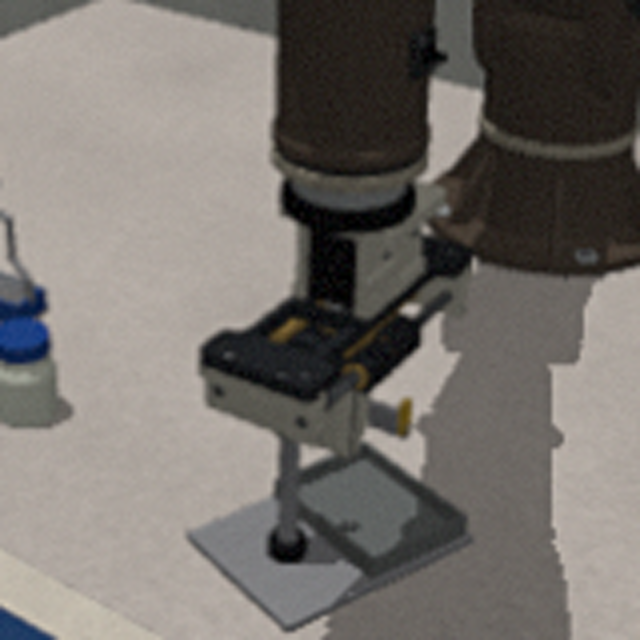

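```bash
cat >> h.py <<'E'
AX=np.array([588.5,105.3])
def tq():
    s,M=state(); p=s["ee_pos"][:2]-AX; F=s["force"]
    m=(p[0]*F[1]-p[1]*F[0])/1000
    ang=np.degrees(np.arctan2(M[1,2],M[0,2]))
    print("hook load about axis: rF %.2f  rF+T %.2f Nm"%(-m,-(m+s["ft_torque"][2])),"tool: radial %.1f tang-back %.1f jaw %.1f (hook~%.1f)"%(p@M[:2,1],p@M[:2,2],ang,ang+90),"Ftool",(M.T@F).round(1))
E
python3 -m pendant '[0,0,0,-0.3,0, 0,0,0,-0.3,0, 0,0,0,-0.3,0, 0,0,0,-0.2,0, 0,0,0,-0.2,0, 0,0,0,0,0]'
python3 -c "from h import *;tq()"
python3 -m pendant '[0,0,0,-0.2,0, 0,0,0,-0.1,0, 0,0,0,-0.1,0, 0,0,0,0,0]'
python3 -c "from h import *;tq()"
```

```text
t: 4.87
ee_pos: [612.7, 166.5, 141.8]
tcp_rot: [0.707, -0.019, 0.707, 0.019]
force: [0.3, 1.1, -0.6]
gripper_width: 0.4
t4.87 pos [612.7 166.5 141.8] F [ 0.3  1.1 -0.6] T [ 0.03 -0.08 -0.02] w0.4
hook load about axis: rF -0.01  rF+T 0.01 Nm tool: radial 59.8 tang-back 27.4 jaw 3.1 (hook~93.1) Ftool [0.6 1.  0.3]
t: 5.2
ee_pos: [609.0, 166.3, 141.7]
tcp_rot: [0.707, -0.019, 0.707, 0.019]
force: [-0.4, -0.0, -0.8]
gripper_width: 0.4
t5.20 pos [609.  166.3 141.7] F [-0.4 -0.  -0.8] T [-0.01 -0.15  0.06] w0.4
hook load about axis: rF -0.02  rF+T -0.08 Nm tool: radial 59.8 tang-back 23.7 jaw 3.1 (hook~93.1) Ftool [ 0.8  0.  -0.4]
```

```bash
python3 -m pendant '[0,0,0.2,-0.1,0, 0,0,0,-0.1,0, 0,0,0,-0.1,0, 0,0,0,-0.1,0, 0,0,0,0,0]'
python3 -c "from h import *;tq()"
python3 -m pendant '[0,0,0,-0.1,0, 0,0,0,-0.1,0, 0,0,0,-0.1,0, 0,0,0,-0.1,0, 0,0,0,0,0]'
python3 -c "from h import *;tq()"
```

```text
t: 5.62
ee_pos: [605.8, 168.4, 142.0]
tcp_rot: [0.707, -0.019, 0.706, 0.019]
force: [3.9, 1.6, -1.2]
gripper_width: 0.3
t5.62 pos [605.8 168.4 142. ] F [ 3.9  1.6 -1.2] T [ 0.31 -0.95 -0.  ] w0.3
hook load about axis: rF 0.22  rF+T 0.22 Nm tool: radial 62.1 tang-back 20.6 jaw 3.1 (hook~93.1) Ftool [1.2 1.4 4. ]
t: 6.03
ee_pos: [602.8, 168.2, 142.3]
tcp_rot: [0.708, -0.018, 0.706, 0.019]
force: [8.0, 2.0, -1.5]
gripper_width: 0.6
t6.03 pos [602.8 168.2 142.3] F [ 8.   2.  -1.5] T [ 0.4  -1.87  0.  ] w0.6
hook load about axis: rF 0.47  rF+T 0.47 Nm tool: radial 62.0 tang-back 17.6 jaw 3.0 (hook~93.0) Ftool [1.6 1.6 8.1]
```

```bash
python3 -m pendant '[0,0,0.07,-0.217,-2, 0,0,0.07,-0.217,-2, 0,0,0.07,-0.217,-2, 0,0,0.07,-0.217,-2, 0,0,0.07,-0.217,-2, 0,0,0.07,-0.217,-2, 0,0,0.07,-0.217,-2, 0,0,0.07,-0.217,-2]'
python3 -c "from h import *;tq()"
```

```text
t: 6.7
ee_pos: [585.0, 170.0, 142.1]
tcp_rot: [0.699, -0.117, 0.696, 0.117]
force: [8.7, 0.3, -3.5]
gripper_width: 0.2
t6.70 pos [585.  170.  142.1] F [ 8.7  0.3 -3.5] T [ 0.07 -2.05  0.16] w0.2
hook load about axis: rF 0.57  rF+T 0.41 Nm tool: radial 62.3 tang-back 17.8 jaw 19.1 (hook~109.1) Ftool [ 3.6 -2.6  8.3]
```

```bash
python3 -m pendant '[0,0,0.06,-0.217,-2, 0,0,0.06,-0.217,-2, 0,0,0.06,-0.217,-2, 0,0,0.06,-0.217,-2, 0,0,0.06,-0.217,-2, 0,0,0.06,-0.217,-2, 0,0,0.06,-0.217,-2, 0,0,0.06,-0.217,-2]'
python3 -c "from h import *;tq()"
python3 -m pendant '[0,0,0.06,-0.217,-2, 0,0,0.06,-0.217,-2, 0,0,0.06,-0.217,-2, 0,0,0.06,-0.217,-2, 0,0,0.03,-0.109,-1,0,0,0.03,-0.109,-1, 0,0,0,0,0]'
python3 -c "from h import *;tq()"
```

```text
t: 7.37
ee_pos: [567.4, 167.0, 142.3]
tcp_rot: [0.676, -0.213, 0.673, 0.213]
force: [9.2, 1.6, -2.1]
gripper_width: 0.5
t7.37 pos [567.4 167.  142.3] F [ 9.2  1.6 -2.1] T [ 0.38 -2.12  0.12] w0.5
hook load about axis: rF 0.60  rF+T 0.49 Nm tool: radial 62.6 tang-back 18.3 jaw 35.1 (hook~125.1) Ftool [ 2.1 -4.   8.5]
t: 7.95
ee_pos: [557.0, 162.9, 142.4]
tcp_rot: [0.654, -0.271, 0.652, 0.271]
force: [7.4, 2.1, -2.1]
gripper_width: 0.5
t7.95 pos [557.  162.9 142.4] F [ 7.4  2.1 -2.1] T [ 0.66 -1.91  0.06] w0.5
hook load about axis: rF 0.49  rF+T 0.44 Nm tool: radial 63.0 tang-back 18.5 jaw 45.1 (hook~135.1) Ftool [ 2.1 -3.7  6.7]
```

```bash
cat > chk.py <<'E'
from h import *
import sys
s,M=state(); p=s["ee_pos"][:2]-AX; F=s["force"]; m=-(p[0]*F[1]-p[1]*F[0])/1000; m2=m-s["ft_torque"][2]
print("load %.2f %.2f rad %.1f tang %.1f hook~%.1f"%(m,m2,p@M[:2,1],p@M[:2,2],90+np.degrees(np.arctan2(M[1,2],M[0,2]))))
sys.exit(1 if max(m,m2)>0.66 else 0)
E
python3 -m pendant '[0,0,0.025,-0.109,-1, 0,0,0.025,-0.109,-1, 0,0,0.025,-0.109,-1]' >/dev/null && python3 chk.py && python3 -m pendant '[0,0,0.025,-0.109,-1, 0,0,0.025,-0.109,-1, 0,0,0.025,-0.109,-1]' >/dev/null && python3 chk.py && python3 -m pendant '[0,0,0.025,-0.109,-1, 0,0,0.025,-0.109,-1, 0,0,0.025,-0.109,-1]' >/dev/null && python3 chk.py &&  python3 -m pendant '[0,0,0.025,-0.109,-1, 0,0,0.025,-0.109,-1]' >/dev/null && python3 chk.py
```

```text
t8.20 pos [554.3 161.3 142.4] F [ 8.9  3.3 -1.8] T [ 0.72 -1.93  0.17] w0.5
load 0.61 0.44 rad 62.9 tang 18.8 hook~138.1
t8.45 pos [551.5 159.5 142.4] F [ 8.1  3.9 -1.8] T [ 0.84 -1.89  0.11] w0.4
load 0.59 0.48 rad 62.8 tang 18.9 hook~141.1
t8.70 pos [548.8 157.5 142.5] F [ 7.5  4.3 -1.6] T [ 0.91 -1.82  0.11] w0.3
load 0.56 0.46 rad 62.8 tang 19.1 hook~144.1
t8.87 pos [547.1 156.2 142.4] F [ 7.9  4.1 -2.3] T [ 0.98 -1.76  0.06] w0.4
load 0.57 0.51 rad 62.7 tang 19.1 hook~146.1
```

```bash
sed -i 's/max(m,m2)>0.66/m2>0.57/' chk.py
python3 -m pendant '[0,0,0.025,-0.11,-1, 0,0,0.025,-0.11,-1]' >/dev/null && python3 chk.py && python3 -m pendant '[0,0,0.025,-0.11,-1, 0,0,0.025,-0.11,-1]' >/dev/null && python3 chk.py && python3 -m pendant '[0,0,0.025,-0.11,-1, 0,0,0.025,-0.11,-1]' >/dev/null && python3 chk.py &&  python3 -m pendant '[0,0,0.025,-0.11,-1, 0,0,0.025,-0.11,-1]' >/dev/null && python3 chk.py && python3 -m pendant '[0,0,0.025,-0.11,-1, 0,0,0.025,-0.11,-1]' >/dev/null && python3 chk.py && python3 -m pendant '[0,0,0.025,-0.11,-1, 0,0,0.025,-0.11,-1]' >/dev/null && python3 chk.py && python3 -m pendant '[0,0,0.025,-0.11,-1, 0,0,0.025,-0.11,-1]' >/dev/null && python3 chk.py
```

```text
t9.03 pos [545.4 154.7 142.4] F [ 6.9  4.3 -2.3] T [ 1.03 -1.76  0.09] w0.3
load 0.53 0.43 rad 62.7 tang 19.2 hook~148.1
t9.20 pos [543.8 153.2 142.5] F [ 7.6  6.2 -2.3] T [ 1.08 -1.72  0.16] w0.3
load 0.64 0.48 rad 62.6 tang 19.2 hook~150.1
t9.37 pos [542.2 151.6 142.4] F [ 7.   4.9 -2.1] T [ 1.13 -1.66  0.05] w0.6
load 0.55 0.51 rad 62.6 tang 19.3 hook~152.1
t9.53 pos [540.7 150.  142.5] F [ 7.3  5.6 -2.1] T [ 1.2  -1.59  0.16] w0.4
load 0.60 0.44 rad 62.5 tang 19.3 hook~154.1
t9.70 pos [539.2 148.3 142.4] F [ 7.9  4.8 -1.9] T [ 1.3  -1.6   0.09] w0.3
load 0.58 0.49 rad 62.5 tang 19.4 hook~156.1
t9.87 pos [537.8 146.6 142.5] F [ 6.9  6.7 -1.5] T [ 1.46 -1.55  0.09] w0.3
load 0.62 0.53 rad 62.4 tang 19.4 hook~158.1
t10.03 pos [536.8 145.5 142.7] F [ 7.9  9.1 -2.1] T [ 2.01 -1.71  0.06] w0.4
load 0.79 0.74 rad 62.3 tang 20.3 hook~160.2
```

```bash
python3 -m pendant '[0,0,0,0,0]' >/dev/null; python3 chk.py;  python3 -m pendant '[0,0,0,0,0]' >/dev/null; python3 chk.py; python3 -m pendant '[0,0,0,-0.03,0]' >/dev/null; python3 chk.py
```

```text
t10.12 pos [536.8 145.6 142.6] F [ 7.5  8.1 -2.8] T [ 1.91 -1.75  0.11] w0.6
load 0.72 0.61 rad 62.3 tang 20.4 hook~160.2
t10.20 pos [536.9 145.7 142.7] F [ 7.4  8.5 -3. ] T [ 1.87 -1.73  0.06] w0.5
load 0.74 0.67 rad 62.3 tang 20.5 hook~160.1
t10.28 pos [536.8 145.4 142.7] F [ 6.5  8.8 -3.9] T [ 1.98 -1.8   0.08] w0.6
load 0.72 0.64 rad 62.3 tang 20.2 hook~160.1
```

```bash
python3 -m pendant '[0,0,0,-0.05,0]' >/dev/null; python3 chk.py;  python3 -m pendant '[0,0,0,-0.05,0]' >/dev/null; python3 chk.py; python3 -m pendant '[0,0,0,-0.05,0]' >/dev/null; python3 chk.py
```

```text
t10.37 pos [536.7 145.3 142.7] F [ 7.2  8.9 -2.9] T [ 2.17 -1.88  0.06] w0.2
load 0.75 0.69 rad 62.3 tang 20.0 hook~160.1
t10.45 pos [536.6 145.  142.8] F [ 7.9 10.4 -3.4] T [ 2.27 -1.9   0.09] w0.3
load 0.86 0.77 rad 62.3 tang 19.7 hook~160.1
t10.53 pos [536.5 144.7 142.9] F [ 8.6 11.6 -3.8] T [ 2.43 -2.03  0.11] w0.5
load 0.94 0.83 rad 62.3 tang 19.4 hook~160.2
```

```bash
python3 -m pendant '[0,0,0,-0.02,0,0,0,0,0,0]' >/dev/null; python3 chk.py;  python3 -m pendant '[0,0,0,0,0,0,0,0,0,0]' >/dev/null; python3 chk.py; python3 - <<'E'
from h import *
t=cap("top");save("t3.png",t["img"],(220,130,130,110),6)
E
```

```text
t10.70 pos [536.5 144.7 142.9] F [ 7.1 10.5 -4.4] T [ 2.47 -1.98  0.05] w0.4
load 0.82 0.78 rad 62.3 tang 19.4 hook~160.2
t10.87 pos [536.5 144.7 142.9] F [ 8.2  9.9 -4.8] T [ 2.41 -2.    0.09] w0.7
load 0.84 0.74 rad 62.2 tang 19.4 hook~160.2
```

View pics/t3.png

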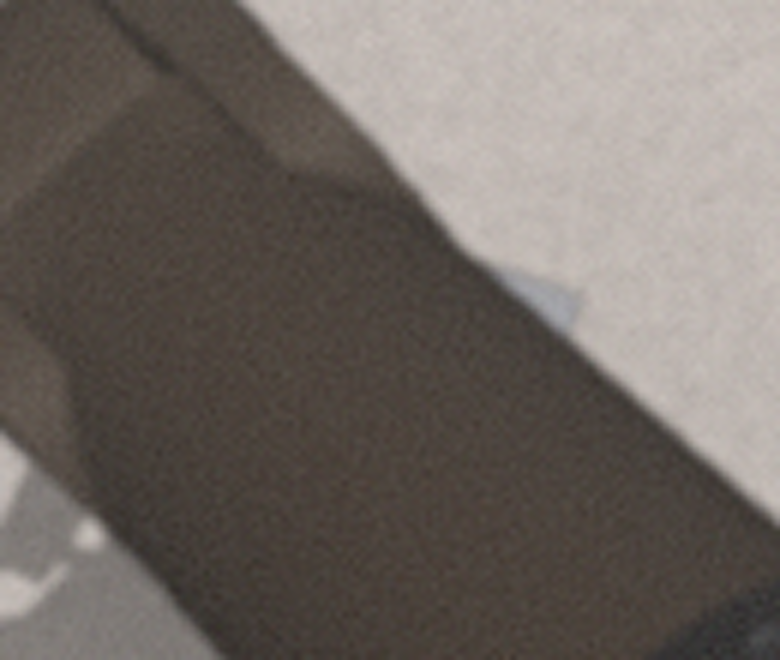

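```bash
python3 -m pendant '[0,0,0,-0.04,0,0,0,0,0,0]' >/dev/null; python3 chk.py;  python3 -m pendant '[0,0,0,0,0,0,0,0,0,0]' >/dev/null; python3 chk.py; python3 -m pendant '[0,0,0,0.1,0,0,0,0,0.2,0,0,0,0,0.3,0,0,0,0,0.5,0,0,0,0,0.7,0,0,0,0,0,0]'; python3 chk.py
```

```text
t11.08 pos [536.4 144.5 142.9] F [ 8.4 11.4 -4.1] T [ 2.51 -2.1   0.11] w0.2
load 0.92 0.81 rad 62.3 tang 19.2 hook~160.2
t11.25 pos [536.5 144.5 142.9] F [ 8.3 11.  -4.5] T [ 2.48 -2.09  0.05] w-0.1
load 0.90 0.85 rad 62.2 tang 19.2 hook~160.2
t: 11.75
ee_pos: [540.2, 158.8, 141.6]
tcp_rot: [0.579, -0.406, 0.579, 0.406]
force: [-0.5, 0.5, -0.2]
gripper_width: 0.5
t11.75 pos [540.2 158.8 141.6] F [-0.5  0.5 -0.2] T [ 0.08 -0.23  0.01] w0.5
load -0.00 -0.01 rad 63.7 tang 33.9 hook~160.1
```

```bash
python3 -m pendant '[0,-1,0,0.8,0,0,-2.5,0,0.5,0,0,-3,0,0,0,0.3,-3,0,0,0,0.3,-1.5,0,0,0,0.3,0,0,0,0,0.3,0,0,0,0]' >/dev/null
python3 -c "
from h import *
goal((460,-200,240),-85.1)"
```

```text
t12.33 pos [545.2 170.3 252.9] F [ 0.1 -0.6 -0.4] T [ 0.08 -0.18 -0.06] w22.7
tool d(cm) [  1.27  -4.63 -37.71] jaw ang 70.1 turn 155.2 down [ 0.002  0.    -1.   ] q [ 0.21  0.46 -0.87  1.62  0.37  1.23  0.49]
```

```bash
python3 -m pendant '[0.6,0,-0.46,-3.7,0,0.6,0,-0.46,-3.7,0,0.6,0,-0.46,-3.7,0,0.6,0,-0.46,-3.7,0,0.6,0,-0.46,-3.7,0,0.6,0,-0.46,-3.7,0,0.6,0,-0.46,-3.7,0,0.6,0,-0.46,-3.7,0]' >/dev/null
python3 -m pendant '[0.6,0,-0.46,-3.7,0,0.6,0,-0.46,-3.7,0,0.6,0,0,0,7,0.6,0,0,0,7,0.6,0,0,0,7,0.6,0,0,0,7,0.6,0,0,0,7,0.6,0,0,0,7]' >/dev/null
python3 -m pendant '[0.6,0,0,0,7,0.6,0,0,0,7,0.6,0,0,0,7,0.6,0,0,0,7,0.6,0,0,0,7,0.6,0,0,0,7,0.6,0,0,0,7,0.6,0,0,0,7]' >/dev/null
python3 -m pendant '[0.6,0,0,0,7,0.6,0,0,0,7,0.6,0,0,0,7,0.6,0,0,0,7,0.6,0,0,0,7,0.6,0,0,0,7,0.6,0,0,0,7,0.6,0,0,0,0]' >/dev/null
python3 - <<'E'
from h import *
goal((460,-305,240),-85.1)
t=cap("top");c=cap("scene");w=cap("wrist");save("t4.png",t["img"],(230,140,130,110),6);save("s4.png",c["img"],(300,190,110,100),6);save("w4.png",w["img"])
E
```

```text
t15.00 pos [ 461.1 -193.3  250.6] F [ 0.2  0.5 -0. ] T [-0.02  0.06  0.05] w54.8
tool d(cm) [ 1.06 -2.56 10.87] jaw ang -77.3 turn 7.8 down [-0.002  0.001 -1.   ] q [ 0.59  0.24 -0.37  1.81  0.1   1.11 -1.16]
```

View pics/t4.png

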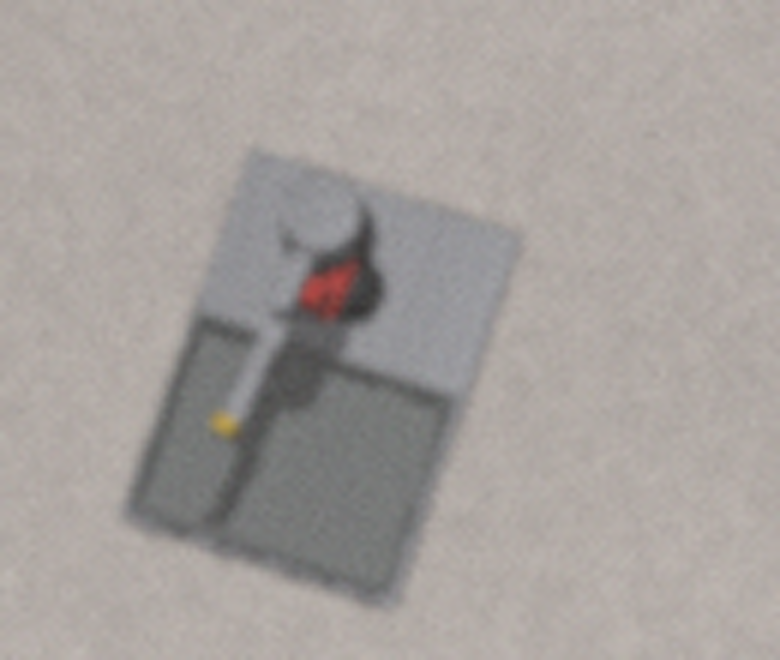

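View pics/s4.png

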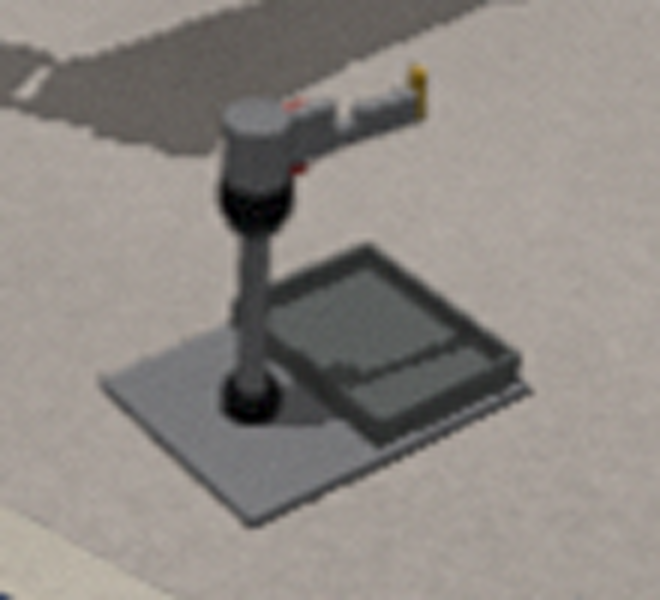

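View pics/w4.png

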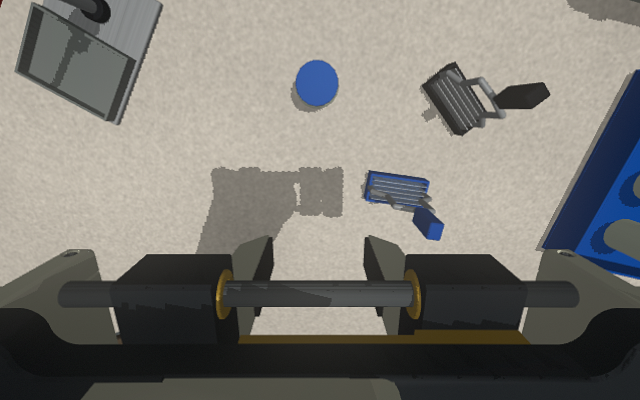

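```bash
python3 - <<'E'
from h import *
t=cap("top");c=cap("scene");w=cap("wrist")
A=lambda x,y:(x/6+230-.42,y/6+140-.42);sA=lambda x,y:(x/6+300-.42,y/6+190-.42)
h1,e1=tri(t,A(322,212),c,sA(258,117));t1,e2=tri(t,A(225,422),c,sA(417,68))
print(h1,e1,t1,e2); d=t1-h1; print("hook ang",np.degrees(np.arctan2(d[1],d[0])),np.hypot(d[0],d[1]))
a=onz(t,A(322,212),167);b=onz(t,A(225,422),166);d=b-a;print(a,b,np.degrees(np.arctan2(d[1],d[0])),np.hypot(*d[:2]))
print("arm edge dir", [ (onz(t,A(*p),156)).round(1) for p in [(270,335),(240,395)]])
save("w4z.png",w["img"],(350,150,110,110),6); print(ray(w,(0,0))[0])
save("t4z.png",t["img"],(420,160,100,110),6)
E
```

```text
[588.79158231 105.58246172 166.02056407] 0.06475690973919525 [512.59423641 137.30543724 165.70991023] 0.45925624642019697
hook ang 157.39674325716464 82.53715949298896
[588.57121661 105.52411666 167.        ] [512.43840367 137.46716357 166.        ] 157.23853869463912 82.56248210974721
arm edge dir [array([545.5, 123.7, 156. ]), array([523.5, 133.7, 156. ])]
[ 542.28481374 -174.73352533  409.56606235]
```

View pics/w4z.png

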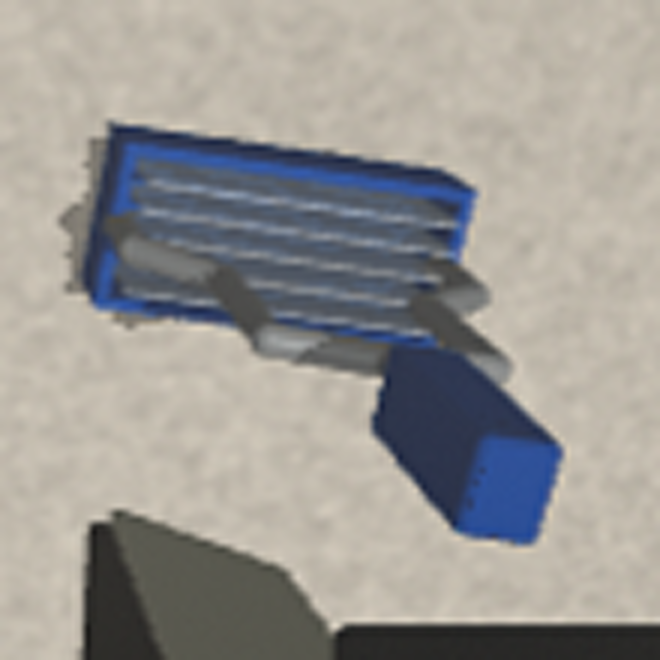

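```bash
python3 - <<'E'
from h import *
t=cap("top");c=cap("scene");w=cap("wrist")
W=lambda x,y:(x/6+350-.42,y/6+150-.42);B=lambda x,y:(x/6+420-.42,y/6+160-.42)
P=[onz(w,W(*p),160) for p in[(488,437),(560,450),(532,545),(460,533)]]
print(np.round(P,1),np.mean(P,0).round(1))
P=[onz(w,W(*p),22)[:2] for p in[(110,125),(473,188),(98,303)]]
print(np.round(P,1)); 
print("mid diag",((P[1]+P[2])/2).round(1), "y ang",np.degrees(np.arctan2(*(P[0]-P[1])[::-1])))
print("tri top/wrist",tri(t,B(345,478),w,W(510,491)))
E
```

```text
[[ 467.  -300.   160. ]
 [ 467.4 -311.6  160. ]
 [ 451.1 -313.1  160. ]
 [ 450.5 -301.3  160. ]] [ 459.  -306.5  160. ]
[[ 478.2 -259.3]
 [ 482.9 -344.6]
 [ 436.7 -268.4]]
mid diag [ 459.8 -306.5] y ang 93.13999338082273
tri top/wrist (array([ 459.73969936, -305.68812909,  161.76402717]), np.float64(0.2752261528992403))
```

```bash
python3 -m pendant '[0.6,0,-0.6,2.2,4.2,0.6,0,-0.6,2.2,4.2,0.6,0,-0.6,2.2,0,0.6,0,-0.4,2,0,0.6,0,0,1,0,0.6,0,0,0,0,0.6,0,0,0,0,0.6,0,0,0,0]' >/dev/null
python3 -c "
from h import *
goal((459.5,-306,118),-85.7)"
```

```text
t16.12 pos [ 453.3 -290.   251.7] F [ 1.   0.4 -0.3] T [0.03 0.   0.02] w54.8
tool d(cm) [13.37  0.49  1.65] jaw ang -85.2 turn 0.5 down [ 0.     0.001 -1.   ] q [ 0.7   0.29 -0.29  1.73  0.09  1.13 -1.11]
```

```bash
python3 -m pendant '[0.6,1,0.2,0.6,0.5,0.6,2,0.2,0.6,0,0.6,2,0.1,0.45,0,0.6,1,0,0,0,0.6,0,0,0,0,0.6,0,0,0,0]' >/dev/null
python3 - <<'E'
from h import *
goal((459.5,-306,118),-85.7)
w=cap("wrist");save("w5.png",w["img"]);c=cap("scene");save("s5.png",c["img"],(200,90,120,120),5)
E
```

```text
t16.62 pos [ 459.  -306.9  191.4] F [-0.6  0.1  0. ] T [ 0.03  0.03 -0.03] w55.3
tool d(cm) [ 7.34  0.07 -0.08] jaw ang -85.8 turn -0.1 down [-0.001  0.001 -1.   ] q [ 0.7   0.37 -0.28  1.78  0.12  1.01 -1.12]
```

View pics/w5.png

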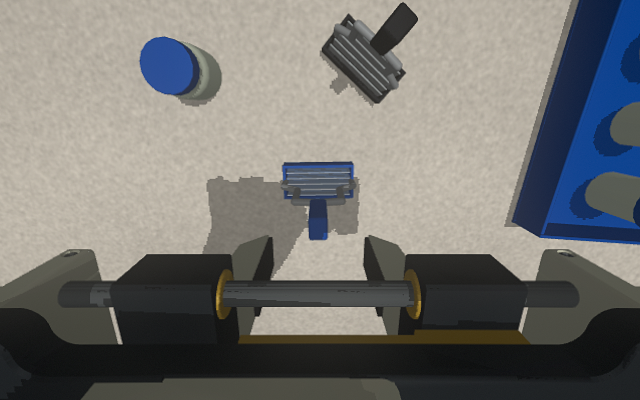

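```bash
python3 -m pendant '[0.6,2,0,0,0,0.6,2,0,0,0,0.6,1.8,0,0,0,0.6,1,0,0,0,0.6,0.5,0,0,0,0.6,0,0,0,0,0.6,0,0,0,0]' >/dev/null
python3 -c "
from h import *
goal((459.5,-306,118),-85.7)"
python3 -m pendant '[0.3,0,0,0,0,0.3,0,0,0,0,0.2,0,0,0,0,0.2,0,0,0,0,0.1,0,0,0,0,0.1,0,0,0,0,0,0,0,0,0,0,0,0,0,0]' 20
python3 -m pendant '[0,0,0,0,0,0,0,0,0,0]'
python3 - <<'E'
from h import *
state()
w=cap("wrist");save("w6.png",w["img"]);c=cap("scene");save("s6.png",c["img"],(200,90,120,120),5)
E
```

```text
t17.30 pos [ 459.6 -307.9  119.6] F [0.2 0.5 0.3] T [ 0. -0. -0.] w55.0
tool d(cm) [ 0.16  0.01 -0.19] jaw ang -85.8 turn -0.1 down [ 0.001 -0.001 -1.   ] q [ 0.69  0.45 -0.26  1.86  0.15  0.85 -1.15]
t: 17.97
ee_pos: [458.9, -307.7, 118.6]
tcp_rot: [0.518, 0.481, 0.518, -0.482]
force: [0.3, -0.1, -1.1]
gripper_width: 13.6
t: 18.13
ee_pos: [458.8, -307.7, 118.6]
tcp_rot: [0.518, 0.482, 0.518, -0.482]
force: [0.0, -0.5, -1.6]
gripper_width: 13.9
t18.13 pos [ 458.8 -307.7  118.6] F [ 0.  -0.5 -1.6] T [ 0.02 -0.03 -0.04] w13.9
```

View pics/s6.png

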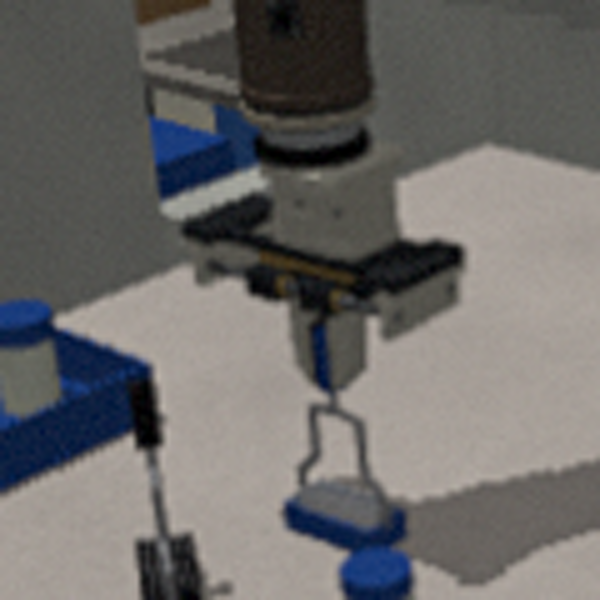

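```bash
python3 -m pendant '[0,-0.3,0,0,0,0,-0.7,0,0,0,0,-1.5,0,0,0,0,-2.5,0,0,0,0,-3,0,0,0,0,-2.5,0,0,0,0,-1.5,0,0,0,0,0,0,0,0]'
python3 -c "
from h import *
goal((468.7,155.7,238),67.3)
w=cap('wrist');save('w7.png',w['img'])"
```

```text
t: 18.9
ee_pos: [460.9, -308.5, 243.1]
tcp_rot: [0.52, 0.482, 0.515, -0.481]
force: [0.5, -0.3, -2.1]
gripper_width: 13.7
t18.90 pos [ 460.9 -308.5  243.1] F [ 0.5 -0.3 -2.1] T [ 0.04 -0.04  0.02] w13.7
tool d(cm) [  0.36   4.14 -46.24] jaw ang -85.8 turn -153.1 down [ 0.006 -0.003 -1.   ] q [ 0.71  0.32 -0.28  1.71  0.1   1.11 -1.1 ]
```

View pics/w7.png

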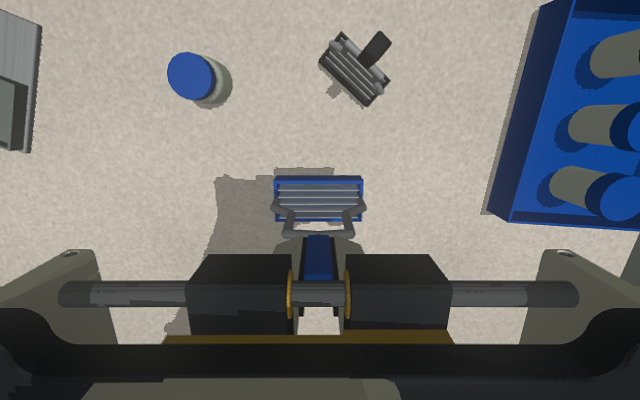

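```bash
python3 -m pendant '[0,0,0.1,-1,0,0,0,0.2,-2.3,0,0,0,0.22,-2.6,0,0,0,0.22,-2.6,0,0,0,0.22,-2.6,0,0,0,0.22,-2.6,0,0,0,0.22,-2.6,0,0,0,0.22,-2.6,0]'>/dev/null
python3 -m pendant '[0,0,0.22,-2.6,0,0,0,0.22,-2.6,0,0,0,0.22,-2.6,0,0,0,0.22,-2.6,0,0,0,0.22,-2.6,0,0,0,0.22,-2.6,0,0,0,0.22,-2.6,0,0,0,0.22,-2.6,0]'>/dev/null
python3 -m pendant '[0,0,0.22,-2.6,0,0,0,0.22,-2,0,0,0,0.22,-1.5,0,0,0,0,0,-2,0,0,0,0,-4,0,0,0,0,-5.5,0,0,0,0,-5.5,0,0,0,0,-5.5]'>/dev/null
python3 -m pendant '[0,0,0,0,-5.5,0,0,0,0,-5.5,0,0,0,0,-5.5,0,0,0,0,-5.5,0,0,0,0,-5.5,0,0,0,0,-5.5,0,0,0,0,-5.5,0,0,0,0,-5.5]'>/dev/null
python3 -m pendant '[0,0,0,0,-5.5,0,0,0,0,-5.5,0,0,0,0,-5.5,0,0,0,0,-5.5,0,0,0,0,-5.5,0,0,0,0,-5.5,0,0,0,0,-5.5,0,0,0,0,-5.5]'>/dev/null
python3 -c "
from h import *
goal((468.7,155.7,238),67.3)"
```

```text
t22.28 pos [464.6 152.2 237.4] F [ 0.3  0.4 -1.8] T [-0.01 -0.15  0.01] w13.9
tool d(cm) [-0.06  0.15  0.52] jaw ang 25.0 turn -42.3 down [-0.003 -0.001 -1.   ] q [ 0.31  0.35 -0.94  1.82  0.31  1.13 -0.3 ]
```

```bash
python3 -m pendant '[0,0,0,0,-5.5,0,0,0,0,-5.5,0,0,0,0,-5.5,0,0,0,0,-5.5,0,0,0,0,-5.5,0,0,0,0,-5.5,0,0,0,0,-5.5,0,0,0,0,-3.8]'>/dev/null
python3 -m pendant '[0,0,0,0,0,0,0,0,0,0,0,0,0,0,0]'>/dev/null
python3 -c "
from h import *
goal((468.7,155.7,198),67.3)"
```

```text
t23.20 pos [465.5 152.1 238.1] F [ 0.2  0.1 -0.7] T [ 0.06 -0.13 -0.02] w14.1
tool d(cm) [ 4.01 -0.16  0.46] jaw ang 66.8 turn -0.5 down [-0.001 -0.    -1.   ] q [ 0.42  0.41 -1.12  1.82  0.4   1.17  0.34]
```

```bash
python3 -m pendant '[0,0.5,0,0.2,-0.5,0,1,0,0.2,0,0,1.2,0,0.06,0,0,0.8,0,0,0,0,0.4,0,0,0,0,0,0,0,0,0,0,0,0,0,0,0,0,0,0]'>/dev/null
python3 - <<'E'
from h import *
goal((548,122.5,198),67.3)
c=cap('scene');save('s8.png',c['img'],(290,130,140,150),5);w=cap('wrist');save('w8.png',w['img']);t=cap('top');save('t8.png',t['img'],(220,130,130,110),6)
E
```

```text
t23.87 pos [468.  156.4 200. ] F [ 0.8  0.5 -0.2] T [ 0.09 -0.15 -0.01] w14.1
tool d(cm) [ 0.2  -8.68 -0.07] jaw ang 67.5 turn 0.2 down [ 0.  0. -1.] q [ 0.38  0.46 -1.09  1.86  0.46  1.1   0.3 ]
```

View pics/s8.png

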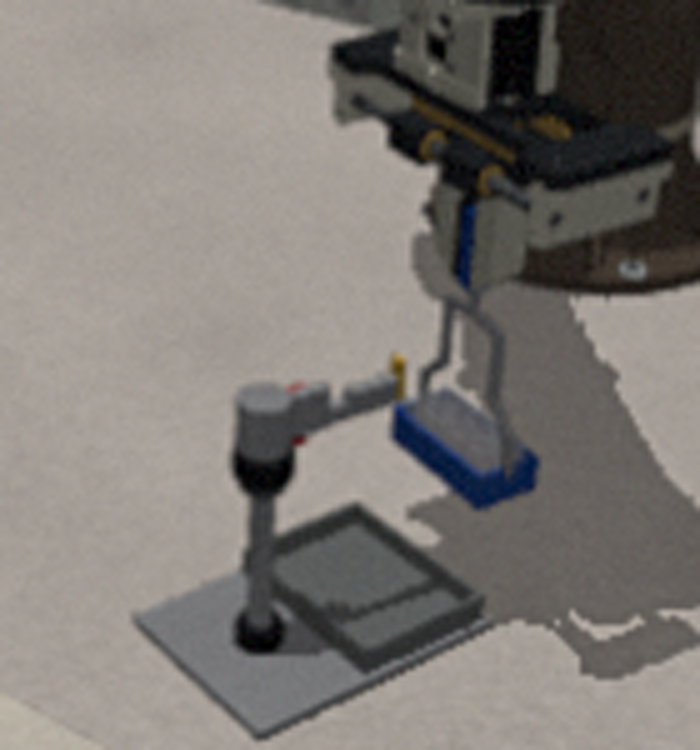

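View pics/w8.png

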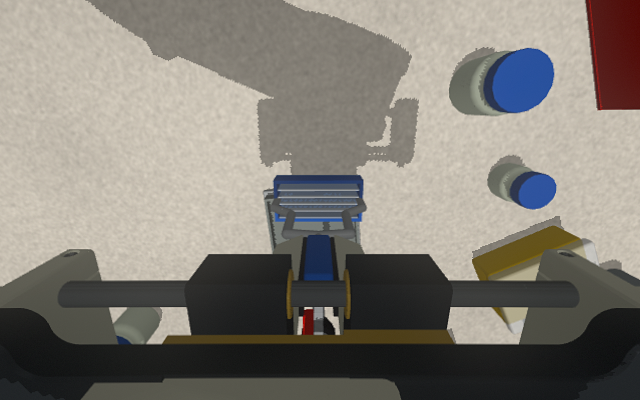

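View pics/t8.png

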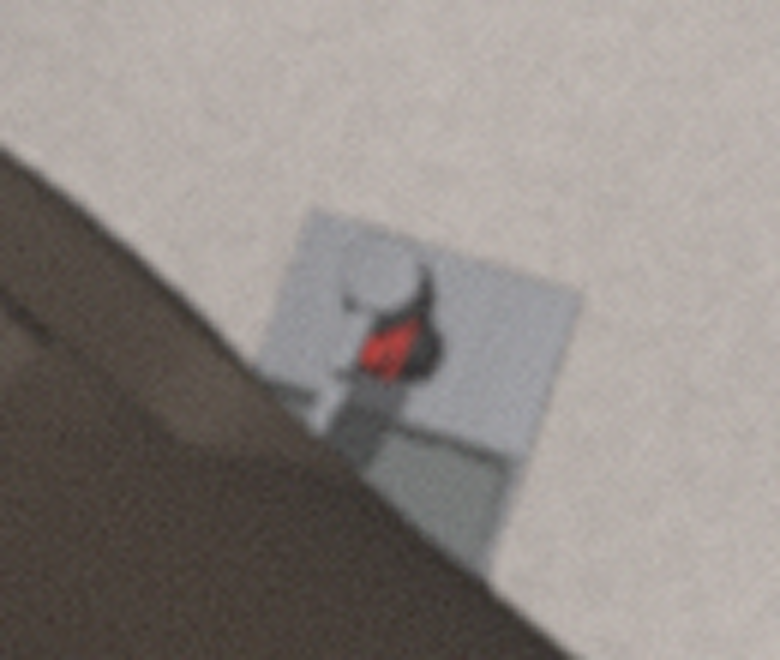

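```bash
python3 -m pendant '[0,0,-0.5,0,0,0,0,-1,0,0,0,0.1,-1.2,0,0,0,0.1,-1.2,0,0,0,0,-1.2,0,0,0,0,-1.2,0,0,0,0,-1.2,0,0,0,0,-1,0,0]'>/dev/null
python3 -m pendant '[0,0,-0.18,0,0,0,0,0,0,0,0,0,0,0,0,0,0,0,0,0]'
python3 - <<'E'
from h import *
goal((548,122.5,198),67.3)
c=cap('scene');save('s9.png',c['img'],(310,150,100,80),8);w=cap('wrist');save('w9.png',w['img'],(220,160,200,180),4)
E
```

```text
t: 25.02
ee_pos: [547.4, 123.5, 197.8]
tcp_rot: [0.588, -0.393, 0.588, 0.393]
force: [-0.3, -0.3, -1.4]
gripper_width: 13.9
t25.02 pos [547.4 123.5 197.8] F [-0.3 -0.3 -1.4] T [ 0.03 -0.11 -0.02] w13.9
tool d(cm) [-0.02 -0.09 -0.07] jaw ang 67.5 turn 0.2 down [-0.  0. -1.] q [ 0.38  0.56 -1.03  1.71  0.52  1.17  0.39]
```

View pics/s9.png

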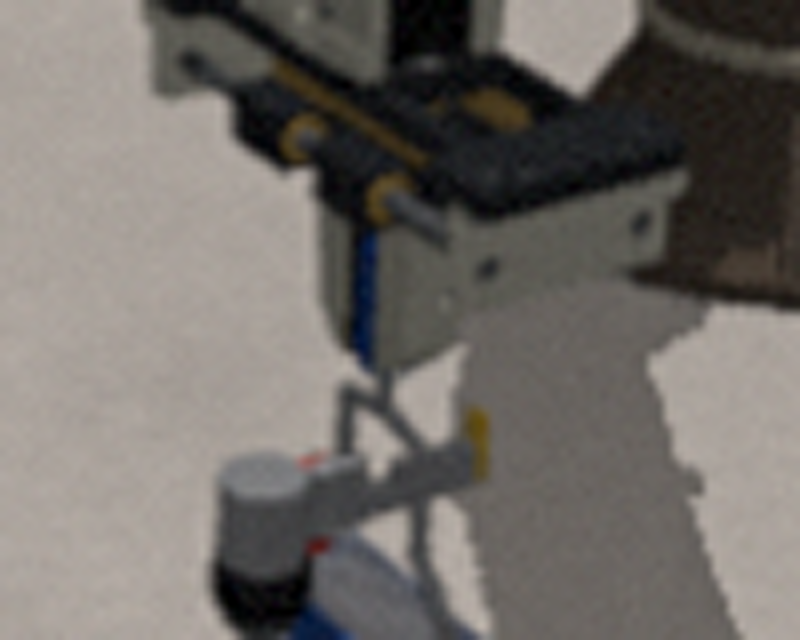

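View pics/w9.png

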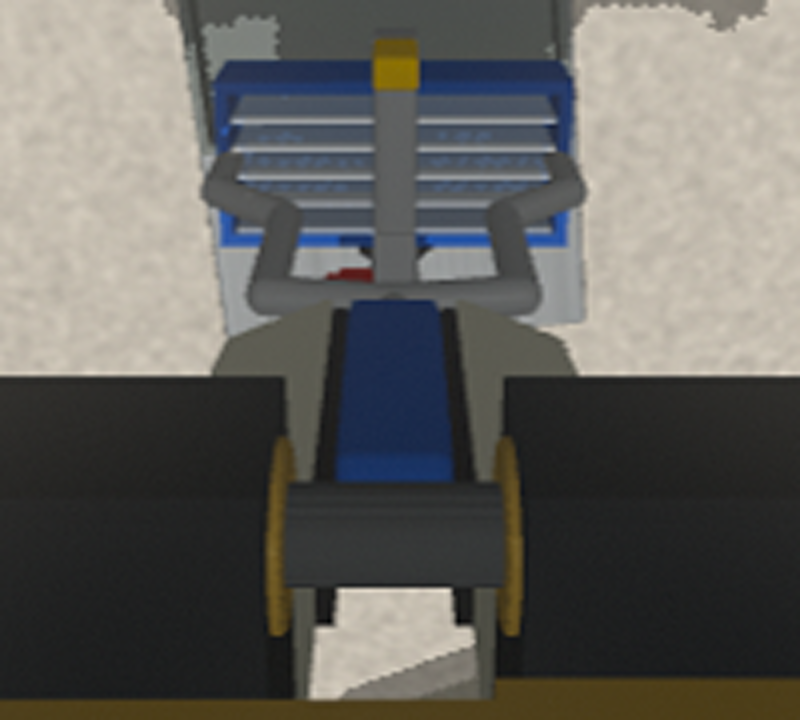

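```bash
python3 - <<'E'
from h import *
w=cap('wrist');c=cap('scene')
W=lambda x,y:(x/4+220-.4,y/4+160-.4);S=lambda x,y:(x/8+310-.44,y/8+150-.44)
u=np.array([-.9225,.386])
bar=onz(w,W(396,294),177.2+2); 
for p in [(396,40),(396,65),(396,90)]:
    q=onz(w,W(*p),166 if p[1]<80 else 156); print("tip",q.round(1),"r",(q[:2]-AX)@u)
print("bar",bar.round(1),"r",(bar[:2]-AX)@u)
# scene: ends of bail corner, average
for p in [(347,385),(383,398),(410,435)]:
    q=onz(c,S(*p),177.2+2);print("sc",q.round(1),"r",(q[:2]-AX)@u, "lat",(q[:2]-AX)@np.array([-u[1],u[0]]))
# project predicted points in wrist and scene
a=np.array([588.6,105.5])
for r,z,n in [(44,177.5,"bar"),(83,166,"tip"),(50,156,"ridgestart"),(38,164,"shoulder end")]:
    P=[*(a+r*u),z]; pw=proj(w,P)[0];ps=proj(c,P)[0]
    print(n,"wristzoom",((pw-[220,160]+.4)*4).round(0),"scenezoom",((ps-[310,150]+.44)*8).round(0))
E
```

```text
tip [506.7 140.3 166. ] r 88.93192349154185
tip [510.7 138.6 166. ] r 84.65898561635862
tip [517. 136. 156.] r 77.80943077821537
bar [544.  124.8 179.2] r 48.59091144151452
sc [544.  106.4 179.2] r 41.45573666714823 lat 16.15339225675146
sc [543.8 120.4 179.2] r 47.00440489656005 lat 3.350382776412859
sc [557.9 140.  179.2] r 41.61329039288623 lat -20.185271602792135
bar wristzoom [392. 315.] scenezoom [381. 410.]
tip wristzoom [393.  75.] scenezoom [478. 410.]
ridgestart wristzoom [393. 236.] scenezoom [394. 462.]
shoulder end wristzoom [392. 313.] scenezoom [364. 450.]
```

```bash
python3 - <<'E'
from h import *
w=cap('wrist');c=cap('scene')
save('w10.png',w['img'],(270,165,100,80),8);save('s10.png',c['img'],(335,185,50,40),16)
print(ray(w,(0,0))[0],ray(c,(0,0))[0])
u=np.array([-.9225,.386]);a=np.array([588.6,105.5])
for r,z,n in [(44,177.2,"bar"),(86,166,"tip out"),(80,166,"tip in"),(80,156,"tip in low"),(50,156,"ridgestart"),(50,150,"notch out low")]:
    P=[*(a+r*u),z]; pw=proj(w,P)[0];ps=proj(c,P)[0]
    print(n,"w",((pw-[270,165]+.44)*8).round(0),"s",((ps-[335,185]+.47)*16).round(0))
for l in (-22,22):
    P=[*(a+44*u+l*np.array([-u[1],u[0]])),177.2]; print("bar end",((proj(c,P)[0]-[335,185]+.47)*16).round(0))
E
```

```text
[470.49414839 154.80751079 356.08358261] [1267.4046454   578.34073367  682.95176195]
bar w [386. 586.] s [363. 262.]
tip out w [387.  72.] s [572. 255.]
tip in w [387. 141.] s [542. 264.]
tip in low w [387. 114.] s [539. 316.]
ridgestart w [386. 429.] s [388. 364.]
notch out low w [386. 406.] s [387. 395.]
bar end [440. 323.]
bar end [288. 202.]
```

View pics/w10.png

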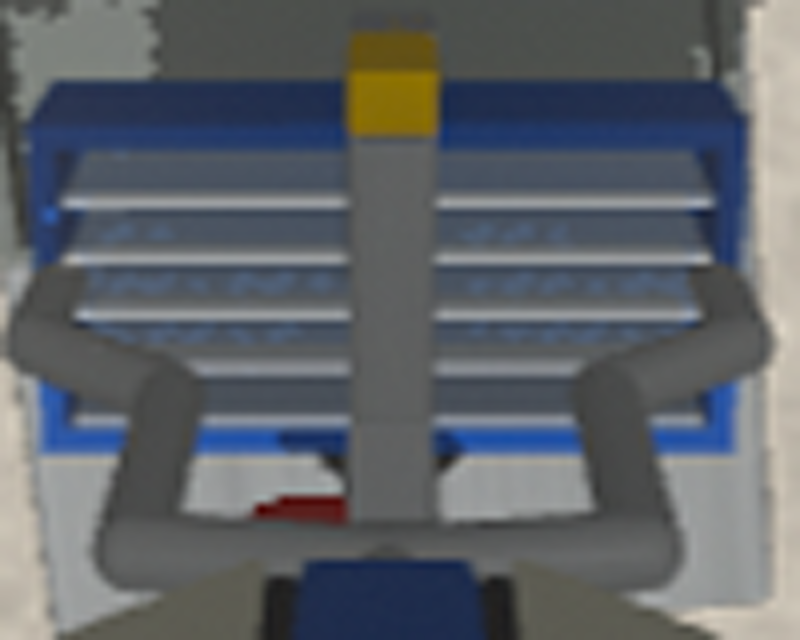

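View pics/s10.png

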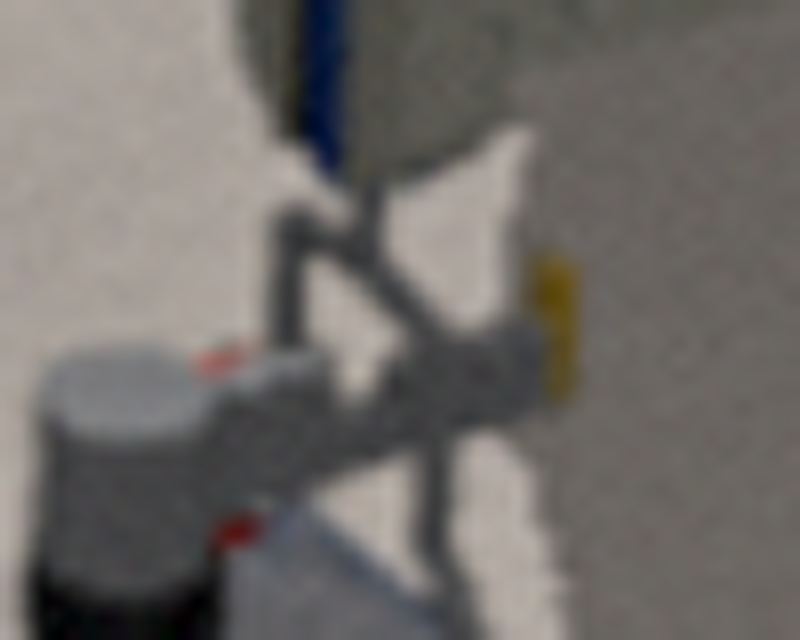

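```bash
python3 -m pendant '[0,0,-0.15,-0.03,0,0,0,-0.12,-0.02,0,0,0,0,0,0,0,0,0,0,0]'
python3 - <<'E'
from h import *
w=cap('wrist')
save('w11.png',w['img'],(270,165,100,80),8)
s,M=goal((548,122.5,198),67.3)
u=np.array([-.9225,.386]);a=np.array([588.6,105.5])
for r,z,n in [(44,s["ee_pos"][2]-20.6,"bar"),(86,166,"tip out"),(80,166,"tip in"),]:
    P=[*(a+r*u),z]; pw=proj(w,P)[0]
    print(n,"w",((pw-[270,165]+.44)*8).round(0))
E
```

```text
t: 25.65
ee_pos: [550.5, 121.3, 197.7]
tcp_rot: [0.588, -0.393, 0.588, 0.393]
force: [0.2, -0.4, -1.7]
gripper_width: 14.0
t25.70 pos [550.4 121.4 197.7] F [-0.2  0.6 -2.2] T [ 0.05 -0.15 -0.02] w13.7
tool d(cm) [-0.03  0.26  0.01] jaw ang 67.4 turn 0.1 down [-0.  0. -1.] q [ 0.38  0.57 -1.02  1.71  0.52  1.17  0.39]
bar w [393. 552.]
tip out w [394.  35.]
tip in w [394. 105.]
```

View pics/w11.png

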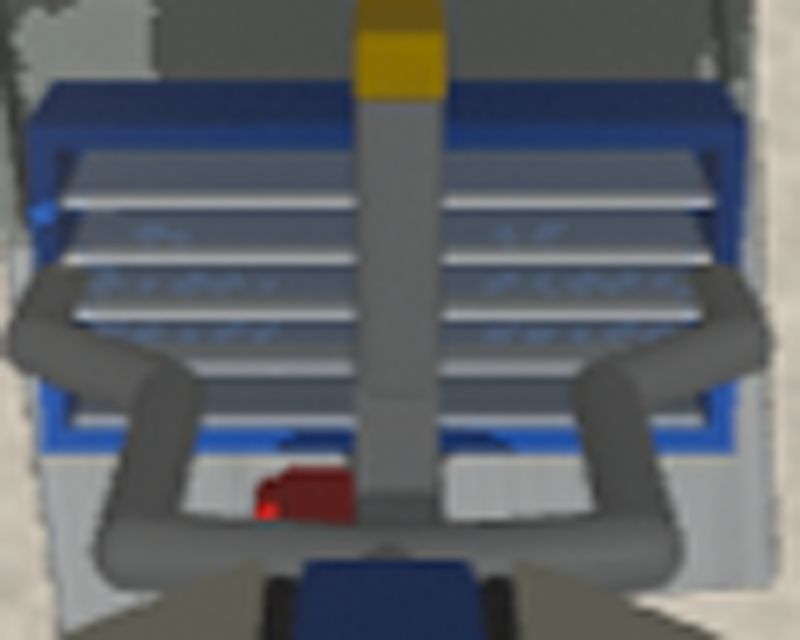

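```bash
python3 -m pendant '[0,0.2,0.02,0,0,0,0.3,0,0,0,0,0.3,0,0,0,0,0.3,0,0,0,0,0.3,0,0,0,0,0.2,0,0,0,0,0.1,0,0,0,0,0,0,0,0]'
python3 -m pendant '[0,0.1,0,0,0,0,0.1,0,0,0,0,0,0,0,0]'
python3 -m pendant '[0,0.1,0,0,0,0,0.1,0,0,0,0,0,0,0,0]'
python3 -c "
from h import *
goal((548,122.5,174.1),67.3)
w=cap('wrist');save('w12.png',w['img'],(270,165,100,80),8)"
```

```text
t: 26.37
ee_pos: [550.0, 121.5, 180.4]
tcp_rot: [0.588, -0.393, 0.588, 0.393]
force: [-0.1, -0.4, -1.7]
gripper_width: 13.7
t: 26.62
ee_pos: [550.2, 121.5, 178.6]
tcp_rot: [0.588, -0.393, 0.588, 0.393]
force: [-0.5, -0.1, -1.0]
gripper_width: 13.7
t: 26.87
ee_pos: [550.1, 121.5, 176.5]
tcp_rot: [0.588, -0.393, 0.588, 0.393]
force: [0.6, 0.0, -1.2]
gripper_width: 13.9
t26.87 pos [550.1 121.5 176.5] F [ 0.6  0.  -1.2] T [ 0.08 -0.06  0.  ] w13.9
tool d(cm) [0.24 0.23 0.01] jaw ang 67.5 turn 0.2 down [-0. -0. -1.] q [ 0.37  0.59 -1.01  1.73  0.54  1.13  0.37]
```

View pics/w12.png

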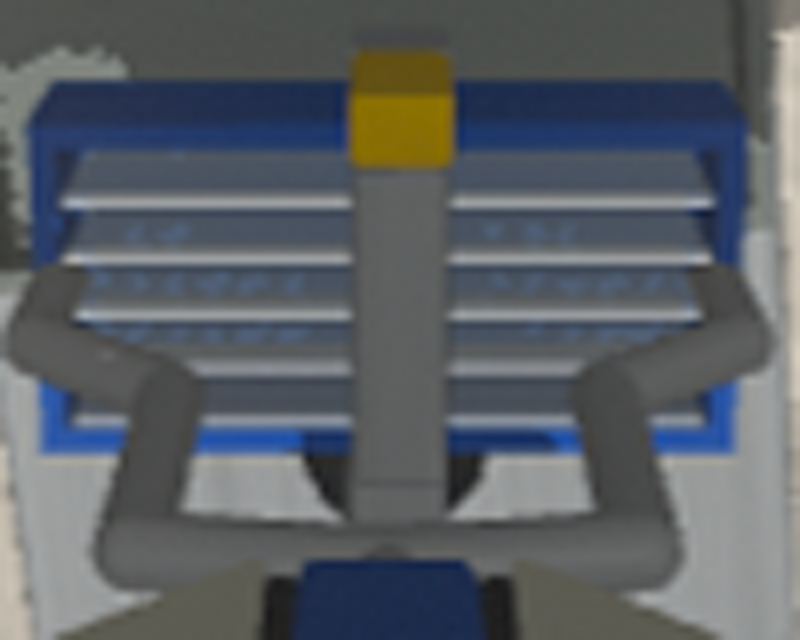

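```bash
python3 -m pendant '[0,0.1,0,0,0,0,0,0,0,0]';python3 -m pendant '[0,0.1,0,0,0,0,0,0,0,0]'; python3 -m pendant '[0,0.05,0,0,0,0,0,0,0,0]'
```

```text
t: 27.08
ee_pos: [550.1, 121.5, 175.6]
tcp_rot: [0.588, -0.393, 0.588, 0.393]
force: [-0.1, -0.4, -1.4]
gripper_width: 14.0
t: 27.25
ee_pos: [550.1, 121.5, 174.6]
tcp_rot: [0.588, -0.393, 0.588, 0.393]
force: [0.7, -0.2, -2.4]
gripper_width: 13.7
t: 27.42
ee_pos: [550.2, 121.6, 174.2]
tcp_rot: [0.588, -0.393, 0.588, 0.393]
force: [1.1, -0.2, 0.7]
gripper_width: 14.1
```

```bash
python3 -m pendant '[0.17,0,0,0,0,0.2,0,0,0,0,0.25,0,0,0,0,0.3,0,0,0,0,0.4,0,0,0,0,0.4,0,0,0,0]'
python3 -c "
from h import *
c=cap('scene');save('s13.png',c['img'],(310,150,100,110),6)
w=cap('wrist');save('w13.png',w['img'],(220,150,200,150),4)"
```

```text
t: 27.92
ee_pos: [550.2, 121.5, 174.2]
tcp_rot: [0.588, -0.393, 0.588, 0.393]
force: [-0.0, 0.6, -0.4]
gripper_width: 34.7
```

View pics/s13.png

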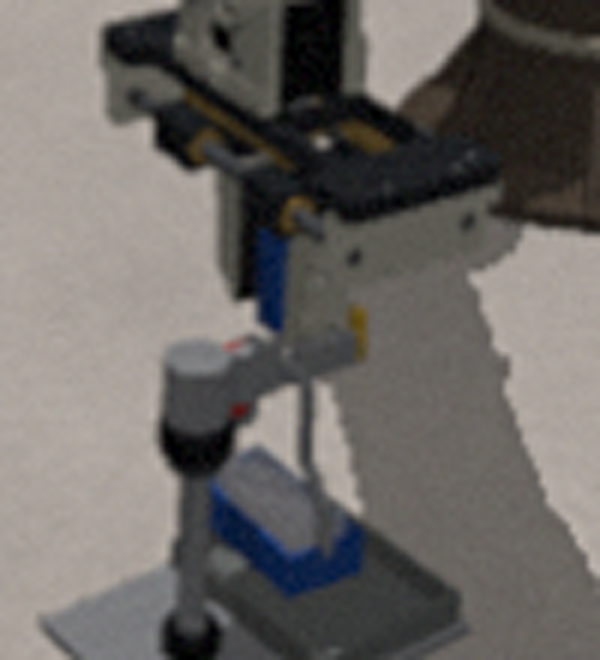

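View pics/w13.png

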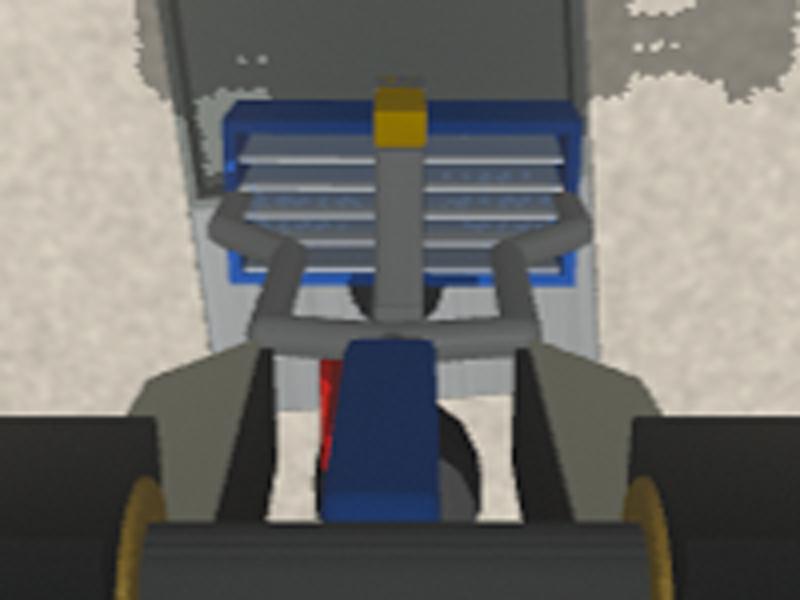

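Rack hangs free between the fingers. I retract straight up, then away, and check.

```bash
python3 -m pendant '[0.5,0,0,0,0,0.5,-0.5,0,0,0,0.5,-1,0,0,0,0.5,-1.5,0,0,0,0.5,-2,0,0,0,0.5,-2,0,0,0,0.5,-2,0,0,0,0.5,-1,0,0,0]'
python3 -m pendant '[0.5,0,0,-2.5,0,0.5,0,0,-3.5,0,0.5,0,0,-3.5,0,0.5,0,0,-3.5,0,0.5,0,0,-3.5,0,0.5,0,0,-3.5,0,0.5,0,0,-3,0,0.5,0,0,-2,0]' >/dev/null
python3 -m pendant '[0.5,0,0,0,0,0.5,0,0,0,0,0.5,0,0,0,0,0.5,0,0,0,0]' >/dev/null
python3 - <<'E'
from h import *
state()
c=cap('scene');save('s14.png',c['img'],(300,170,100,110),6);t=cap('top');save('t14.png',t['img'],(230,140,130,110),6);save('t14f.png',t['img'])
E
```

```text
t: 28.68
ee_pos: [550.8, 122.5, 277.6]
tcp_rot: [0.589, -0.393, 0.587, 0.392]
force: [0.6, 0.0, 0.6]
gripper_width: 45.8
t29.68 pos [ 454.8 -107.9  274.5] F [ 0.2 -0.3  0.6] T [ 0.08 -0.15 -0.06] w45.7
```

View pics/s14.png

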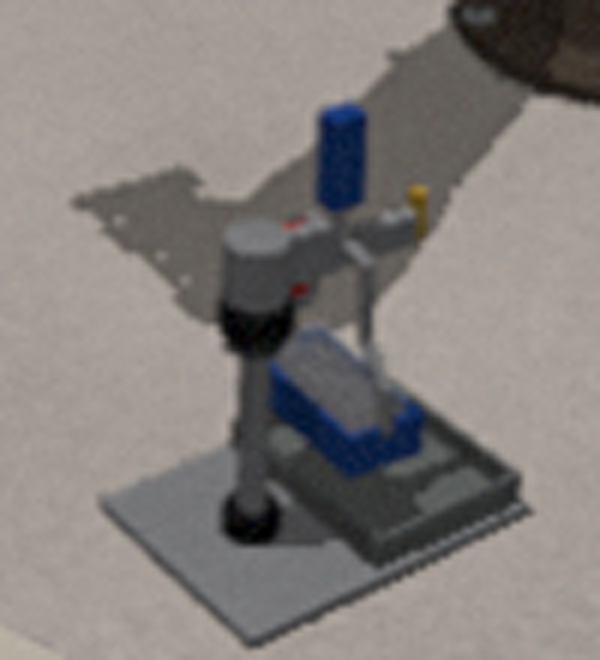

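View pics/t14.png

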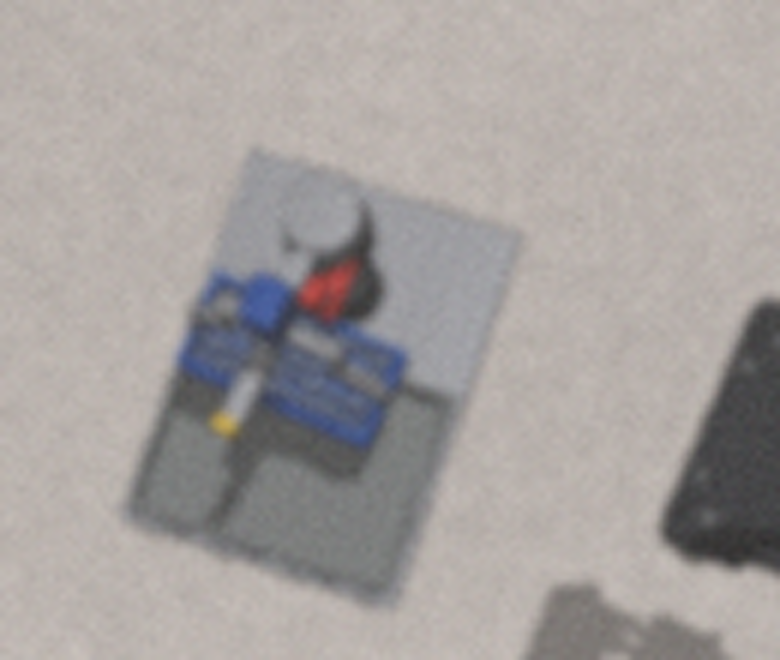

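View pics/t14f.png

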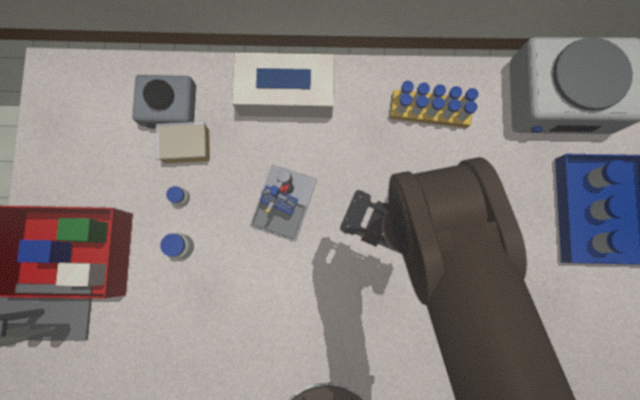

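```bash
python3 -m pendant '[0.5,0,0,0,0,0.5,0,0,0,0,0.5,0,0,0,0,0.5,0,0,0,0,0.5,0,0,0,0,0.5,0,0,0,0]' >/dev/null
python3 - <<'E'
from h import *
c=cap('scene');t=cap('top')
A=lambda x,y:(x/6+230-.42,y/6+140-.42);S=lambda x,y:(x/6+300-.42,y/6+170-.42)
p,e=tri(t,A(268,303),c,S(343,112));u=np.array([-.9225,.386]);d=p[:2]-np.array([588.6,105.5])
print("tab top",p.round(1),e.round(1),"r",d@u,"lat",d@[-u[1],u[0]],"expected z",153.5+62)
old=cv2.imread('pics/t14f.png')[:,:,::-1]; print("change",np.abs(cv2.GaussianBlur(old,(5,5),0)[155:245,245:320].astype(int)-cv2.GaussianBlur(t['img'],(5,5),0)[155:245,245:320]).max())
E
```

```text
tab top [547.3 118.9 213. ] 0.2 r 43.2659936093139 lat 3.622394251969776 expected z 215.5
change 8
```

```bash
python3 -c "
from plant import ticket
print(ticket.close_job())"
```

```text
the job is handed in; nothing more can be done
None
```

The job is handed in: the hook is home on its red stop, and the rack hangs in the notch, let go of. No verdict was reported, so the checks below are my own.

- **Hook:** I turned it counter-clockwise with the shut fingers at about 62 mm from the axis, at a load of about 0.45 N m. The resistance rose clearly when the tool was at about 158°. I pressed to about 0.85 N m (head twist about 0.07 rad by calculation) and backed off to zero load. The pictures then show the hook resting at 157.3°, about 5° off the stand's -x axis, with its tip about 82 mm out over the tray.
- **Rack:** I gripped it by its tab, threaded the bail over the tip and moved it 3 mm further in after a camera check. I then lowered it into the notch until it touched with about 2.5 N. The bail went below ridge height without load and touched at the expected notch-floor height. I released it and moved the arm clear.
- **Last checks:**
  - The middle of the tab top measured 43.3 mm out along the arm (nominal 44).
  - It also measured 3.6 mm to one side, which is within the 10 mm limit but more than the near-zero offset seen just before lowering.
  - The tab top triangulated to 213 mm high, against 215.5 mm expected. That is within what the cameras can resolve.
  - Two pictures about half a second apart show no motion, and the force reading is at noise level.
- **Bystanders:** In the last overhead picture jar2, jar3 and the yellow box stand where they started. Jar1 and the black spare rack were hidden by the arm there. I did not recheck them by measurement, but no contact was felt near them.

The job took about 30 s of the 72 s allowed.

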